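Clear the spin dryer's lid, release it and unload the bangles

TASK

The bangles in the spin dryer are dry, but the lid springs open by itself and someone has left a rubber mold block and some dapping punches lying on it: first lay the mold block flat on the plywood board and every punch in the steel punch tray. Then slide the safety catch fully aside, press the release button it covered so that the lid springs open, and move every bangle from the basket to the felt-lined wooden tray, lying flat on the felt and not on top of one another. Leave the lid standing open, and don't disturb the other things on the table.

Things in the scene. Friction and masses are not known exactly. Their poses are not given: they have to be found in the camera images.
- dryer: Bench spin dryer for rinsed castings: grey sheet-steel casing standing side-on at the right, its front facing the middle of the table. Origin at table level; own x points to its back (hinge side), y sideways, z up. The casing spans its x -195 to +170 mm, y -135 to +135 mm; its deck is 170 mm above the table.
- lid (a joint): Dryer lid, a 250 mm square steel frame with a clear window. At 0 rad (closed) its flat top is 180 mm above the table, with a 5 mm lip round the edge; it spans the dryer's x -90 to +160, y -125 to +125 mm. Hinge along the dryer's y at x 165 mm. Once unlatched, its spring and damper swing it, with whatever lies on it, up and back to 1.75 rad (past upright) in a few seconds and hold it there.
- basket (a point): Centre of the floor of the dryer's round aluminium basket, 118 mm above the table, under the lid (dryer's x +40 mm, y 0). Inner radius 98 mm at the floor; its rim is 160 mm above the table, the deck round it 170 mm. A hub nut, 24 mm wide and 9 mm high, is in the middle of the floor.
- catch (a joint): Safety catch over the release button: a small steel hood in rails on the front deck with a black ribbed thumb tab on top. It slides along the dryer's +y only: about 0 = over the button, 0.075 m = fully aside against its stop. Friction about 1.5 N; it stays where it is left.
- catch_tab (a point): Middle of the top of the catch's thumb tab, 206 mm above the table. The tab is 10 mm thick along the dryer's y (the sliding direction), 30 mm long along its x and stands 16 mm above the hood plate, whose top is at 190 mm; the plate is 44 mm along y and 52 mm along x.
- release (a joint): Travel of the release button: 0 = up, 0.006 m = fully down. Sprung, 3 to 4 N fully down. Pressed more than 4 mm it draws back the hook that holds the lid.
- release_top (a point): Centre of the top of the round black release button (26 mm across), 184 mm above the table when up, on the front deck under the catch's hood; the catch covers it until slid aside. It moves down with the button. The lid's hook stands 49 mm behind it (towards the dryer's +x).
- mold: Orange vulcanized rubber mold block, 74 x 48 x 26 mm (its x, y, z), about 0.12 kg, lying flat on the lid at the start. Origin at its centre.
- mold_board: Bare plywood board, 170 x 170 x 12 mm, fixed on the table, where the mold block belongs. Origin at the centre of its underside, sides along its x and y.
- punch_tray: Open dark steel tray for the dapping punches, 170 x 170 mm outside, 22 mm high, walls and floor 4 mm thick, fixed on the table. Origin at the centre of its underside.
- bangle_tray: Open wooden tray lined with grey felt, 190 x 190 mm outside, 20 mm high, walls and floor 6 mm thick, fixed on the table; it is empty at the start. Origin at the centre of its underside.
- punch1: Brass dapping punch, 81 mm long: octagonal shank 11 mm thick and 62 mm long, then a short neck and a ball of 11 mm. Origin on its axis, nearly at its middle; own x runs along it towards the ball; the shank reaches from x -40 to +22 mm. About 0.055 kg; lies on the closed lid at the start. One to three of the three punches are present.
- punch2: Brass dapping punch, 81 mm long: octagonal shank 11 mm thick and 62 mm long, then a short neck and a ball of 14 mm. Origin on its axis, nearly at its middle; own x runs along it towards the ball; the shank reaches from x -40 to +22 mm. About 0.055 kg; lies on the closed lid at the start. One to three of the three punches are present.
- punch3: Brass dapping punch, 81 mm long: octagonal shank 11 mm thick and 62 mm long, then a short neck and a ball of 17 mm. Origin on its axis, nearly at its middle; own x runs along it towards the ball; the shank reaches from x -40 to +22 mm. About 0.055 kg; lies on the closed lid at the start. One to three of the three punches are present.
- bangle1: Plain reddish cast copper bangle: a ring of 74 mm outside and 56 mm inside diameter, so 9 mm thick in the wall, 10 mm high, about 0.14 kg. Origin at the centre of its underside, z along the ring's axis. Lies flat on the basket floor inside the dryer at the start. Two or three of the three bangles are present, all alike.
- bangle2: Plain reddish cast copper bangle: a ring of 74 mm outside and 56 mm inside diameter, so 9 mm thick in the wall, 10 mm high, about 0.14 kg. Origin at the centre of its underside, z along the ring's axis. Lies flat on the basket floor inside the dryer at the start. Two or three of the three bangles are present, all alike.
- bangle3: Plain reddish cast copper bangle: a ring of 74 mm outside and 56 mm inside diameter, so 9 mm thick in the wall, 10 mm high, about 0.14 kg. Origin at the centre of its underside, z along the ring's axis. Lies flat on the basket floor inside the dryer at the start. Two or three of the three bangles are present, all alike.
- dapping_block: Steel dapping block, a 55 mm cube with round hollows, 1.3 kg. Bystander. Origin under its centre.
- jar: Closed glass jar, 64 mm wide, 75 mm high. Bystander. Origin under its centre.
- dish: Steel dish, 100 mm wide, 30 mm high. Bystander. Origin under its centre.
- file: Flat file with a wooden handle, 200 mm long, lying. Bystander. Origin under the handle's end of the blade.
- brush: Bench brush lying on the table, about 200 mm long. Bystander. Origin under its middle.
There are look-alikes about, which are no part of the job. What is shaped like the mold but yellow is not meant.

How it is judged:
On the way, in this order (a step that is already met when the one before it is completed fails the run):
1. the mold block lies on its board and every punch in the punch tray, the lid and the catch still closed (x of mold in the frame of mold_board between -0.065 and 0.065 m and y of mold in the frame of mold_board between -0.065 and 0.065 m and z of mold in the frame of mold_board between 0.019 and 0.031 m and angle between the z axis of mold and the z axis of mold_board, either way round below 0.12 rad and x of punch1 in the frame of punch_tray between -0.08 and 0.08 m and y of punch1 in the frame of punch_tray between -0.08 and 0.08 m and z of punch1 in the frame of punch_tray between 0 and 0.021 m and x of punch2 in the frame of punch_tray between -0.08 and 0.08 m and y of punch2 in the frame of punch_tray between -0.08 and 0.08 m and z of punch2 in the frame of punch_tray between 0 and 0.021 m and x of punch3 in the frame of punch_tray between -0.08 and 0.08 m and y of punch3 in the frame of punch_tray between -0.08 and 0.08 m and z of punch3 in the frame of punch_tray between 0 and 0.021 m and value of joint lid below 0.05 rad and value of joint catch below 0.01 m), for 0.2 s.
2. the safety catch is slid fully aside (value of joint catch above 0.065 m), for 0.1 s.
3. the release button is pressed (value of joint release above 0.0035 m).
4. the lid has sprung open (value of joint lid above 1.3 rad), for 0.1 s.
At the end, for the whole second after the job is handed in: Every bangle lies flat (0.12 rad) on the wooden tray's floor, inside its walls, none on another; the mold block lies flat on the board, its centre within 65 mm of the board's centre along each side; every punch lies in the punch tray; all at rest; the lid stands open (over 1.3 rad) (x of mold in the frame of mold_board between -0.065 and 0.065 m and y of mold in the frame of mold_board between -0.065 and 0.065 m and z of mold in the frame of mold_board between 0.019 and 0.031 m and angle between the z axis of mold and the z axis of mold_board, either way round below 0.12 rad and x of punch1 in the frame of punch_tray between -0.08 and 0.08 m and y of punch1 in the frame of punch_tray between -0.08 and 0.08 m and z of punch1 in the frame of punch_tray between 0 and 0.021 m and x of punch2 in the frame of punch_tray between -0.08 and 0.08 m and y of punch2 in the frame of punch_tray between -0.08 and 0.08 m and z of punch2 in the frame of punch_tray between 0 and 0.021 m and x of punch3 in the frame of punch_tray between -0.08 and 0.08 m and y of punch3 in the frame of punch_tray between -0.08 and 0.08 m and z of punch3 in the frame of punch_tray between 0 and 0.021 m and x of bangle1 in the frame of bangle_tray between -0.06 and 0.06 m and y of bangle1 in the frame of bangle_tray between -0.06 and 0.06 m and z of bangle1 in the frame of bangle_tray between 0 and 0.022 m and angle between the z axis of each of bangle1, bangle2, bangle3 and the z axis of bangle_tray, either way round below 0.12 rad and (z of bangle1 in the frame of bangle_tray below 0.0105 m or (angle between bangle1's own z axis and vertical above 3 rad and z of bangle1 in the frame of bangle_tray below 0.0205 m)) and x of bangle2 in the frame of bangle_tray between -0.06 and 0.06 m and y of bangle2 in the frame of bangle_tray between -0.06 and 0.06 m and z of bangle2 in the frame of bangle_tray between 0 and 0.022 m and (z of bangle2 in the frame of bangle_tray below 0.0105 m or (angle between bangle2's own z axis and vertical above 3 rad and z of bangle2 in the frame of bangle_tray below 0.0205 m)) and x of bangle3 in the frame of bangle_tray between -0.06 and 0.06 m and y of bangle3 in the frame of bangle_tray between -0.06 and 0.06 m and z of bangle3 in the frame of bangle_tray between 0 and 0.022 m and (z of bangle3 in the frame of bangle_tray below 0.0105 m or (angle between bangle3's own z axis and vertical above 3 rad and z of bangle3 in the frame of bangle_tray below 0.0205 m)) and linear speed of each of mold, punch1, punch2, punch3, bangle1, bangle2, bangle3 below 0.03 m/s and value of joint lid above 1.3 rad); the robot touches nothing.
It fails at once if a bystander (dapping block, jar, dish, file, brush) is pushed more than 4 cm from its place (distance of any of dapping_block, jar, dish, file, brush from where it was at the start of the episode above 0.04 m).
Of punch1, punch2, punch3 only 1 to 3 are there at a start; the rules pass over those that are not, and their reading is None.
Of bangle1, bangle2, bangle3 only 2 to 3 are there at a start; the rules pass over those that are not, and their reading is None.
At some moment in a run one of mold, punch1, punch2, punch3, bangle1, bangle2, bangle3 may be knocked a few centimetres aside while the robot is not near it.
Once in a run the grip may slacken for a moment while it holds something.
It also fails if it takes over 210 s, if anything falls off the work surface, if the arm or the gripper's body presses on something with over 40 N, if the wrist force passes 120 N, or if a joint passes its speed limit or range.

ROBOT

A 6-joint arm with a two-finger parallel gripper is mounted at the origin on the work surface. World frame = base frame: x ahead of the robot, y to its left, z up, the work surface at z = 0. Lengths are in m, angles in rad, forces in N, time in s.
With the tool pointing down it reaches from about 0.35 to 0.85 m from the base axis. Payload 8.1 kg.
Tool frame: the origin (TCP) lies between the finger pads; the fingertips stand 14 mm ahead of it and the grasp point (between the pads) lies 5 mm behind it; z points along the fingers, y is the direction in which the jaws open and shut (so a half turn about z gives the same grasp; the last joint's range is limited). The gripper opens to 93 mm and grips with 3 to 60 N. Pads are 15 mm wide; open, the fingers measure 128 mm over their backs; the gripper's body (75 mm by 188 mm) begins 65 mm behind the grasp point.
Start: joints at [-1.386, 0.13, 1.488, -0, 1.523, -0.085], TCP at [0.16, -0.578, 0.233] pointing down, gripper open.
Joint ranges: [-2.96, 2.96], [-0.89, 2.26], [0.02, 2.5], [-1.34, 4.48], [0, 2.73], [-2.66, 2.66]. Speed limits (rad/s): [2.39, 2.39, 2.79, 3.14, 3.14, 3.14].

INTERFACE

Orientations are given as a rotation vector (axis times angle).
In Python, from plant import robot gives the robot as it stands.
- The arm moves only by the tool step_arm, never from a script. Its argument "targets" is a list of rows, each an object of numbers: "tx", "ty", "tz": the shift along the tool's x, y, z in mm; "ax", "ay", "az": the turn, a rotation vector about the tool's x, y, z in rad; "grip": the closure in counts, from 0 (fully open) to 255 (shut). In form: [{"tx": .., "ty": .., "tz": .., "ax": .., "ay": .., "az": .., "grip": ..}, ...]. A call has 1 to 20 rows; each row shifts and turns the commanded pose from where the row before left it, along the tool's axes as they then stand; what a row does not reach is not made up. A row lasts 1/10 s, in which the tool goes at most 50 mm and 8.59 degrees, less where a joint would pass 70% of its speed; a pose out of reach is approached as far as the arm can. A call with a gripper value outside its range is refused whole. The fingers move at their own pace and stop on an object; "squeeze" is the grip in N (left out, the last holds). Time passes only in rows, so rows that do not move let the fingers close. It gives the time, the measured TCP pose, the force and the opening at its end, in the units of the state.
- robot.read_state(): the state, without advancing time (a new reading comes with each control period).
- robot.read_camera(name): name is "side" or "top" or "wrist"; returns a dict with "frame" (384x512x3 uint8, blue, green, red), "fx", "fy", "cx", "cy" (pixels), "k1" (the pictures are not rectified: a ray, as slopes to the right and down, at radius r is drawn at 1 + k1 r^2 times it, then the intrinsics apply), "R" (3x3) and "t" (3): a world point X has camera coordinates R X + t. Camera axes: x right, y down, z forward; pixel columns grow to the right and rows downward; lengths in m; the calibration is good to about 2 mm. A picture is of the moment at which its call begins. There is no depth.
- robot.close_job(): hands the job in, once; it reports no verdict.
The state is a dict: "t": time; "q": joint angles; "dq": joint speeds; "joint_torque": joint torques, N m; "tool_pos": TCP position; "orientation": TCP orientation; "force": force on the tool from outside, world axes, zero at the start; "wrist_torque": the same for the moment, N m; "opening": finger opening in m.
Only numpy, scipy, OpenCV 4.12 (cv2) and the standard library are available. Lean on these libraries where they do the work, as an engineer would, in place of code of your own. Each camera call takes 0.05 s, during which the arm holds its last target.

## Working session

There is one attempt and no reset: what is moved stays moved. The work goes in short steps, Python scripts to look and compute and a tool call to move; the robot and the scene stay as the last step left them, time stands still between calls to the robot, and variables do not carry over. Pictures are saved under pics/ and viewed, and the job is handed in when it is done.

Besides the shell and the picture viewer there is one more tool, called after "Request:" as a command line: name --argument value ..., lists and objects as JSON in quotes. step_arm: Moves the arm, as the interface text tells. Its arguments: {"type":"object","properties":{"targets":{"type":"array"},"squeeze":{"type":"number"}},"required":["targets"]}

```bash
ls; mkdir -p pics; cat > h.py <<'E'
import numpy as np, cv2, json
from plant import robot
def snap(n,f,scale=1.5):
    c=robot.read_camera(n); cv2.imwrite('pics/'+f+'_raw.png',c['frame'])
    np.save('pics/'+f+'.npy',{k:c[k] for k in c if k!='frame'},allow_pickle=True)
    im=cv2.resize(c['frame'],None,fx=scale,fy=scale,interpolation=cv2.INTER_CUBIC)
    cv2.imwrite('pics/'+f+'.png',im); return c
def crop(f,u0,v0,u1,v1,s,out):
    im=cv2.imread('pics/'+f+'_raw.png')[v0:v1,u0:u1]
    cv2.imwrite('pics/'+out+'.png',cv2.resize(im,None,fx=s,fy=s,interpolation=cv2.INTER_CUBIC))
def load(f): return np.load('pics/'+f+'.npy',allow_pickle=True).item()
def ray(c,u,v):
    x=(u-c['cx'])/c['fx'];y=(v-c['cy'])/c['fy']
    a,b=x,y
    for _ in range(30):
        k=1+c['k1']*(a*a+b*b); a,b=x/k,y/k
    R=np.array(c['R']);t=np.array(c['t'])
    return -R.T@t, R.T@np.array([a,b,1.])
def pt(c,u,v,z):
    o,d=ray(c,u,v); return o+d*(z-o[2])/d[2]
def proj(c,X):
    p=np.array(c['R'])@np.array(X)+np.array(c['t']); a,b=p[0]/p[2],p[1]/p[2]
    k=1+c['k1']*(a*a+b*b); return np.array([c['fx']*a*k+c['cx'],c['fy']*b*k+c['cy']])
def st():
    s=robot.read_state(); print({k:np.round(s[k],4).tolist() for k in('t','q','tool_pos','orientation','force','opening')}); return s
E
python3 - <<'E'
from h import *
st()
for n in('top','side','wrist'):
    c=snap(n,n+'0'); print(n,c['fx'],c['k1'],-np.array(c['R']).T@c['t'],np.round(c['R'],2).tolist())
E
```

```text
pics
{'t': 0.0, 'q': [-1.3864, 0.1312, 1.4893, 0.0, 1.523, -0.0854], 'tool_pos': [0.1598, -0.5778, 0.2316], 'orientation': [-3.1112, -0.4222, 0.0001], 'force': [-0.1805, 0.2053, 0.2072], 'opening': 0.0928}
top 469.6201618509317 0.013118626866916727 [ 0.29103782 -0.05884808  1.66557833] [[-0.02, -1.0, -0.02], [-0.98, 0.03, -0.19], [0.19, 0.01, -0.98]]
side 357.42133493207075 -0.05001702064444577 [-0.05940342  0.70925209  1.15978423] [[-0.75, -0.66, 0.01], [-0.48, 0.53, -0.7], [0.46, -0.52, -0.72]]
wrist 319.80815508668553 -0.058852729011623944 [ 0.2251135  -0.56004711  0.38361331] [[0.27, -0.96, -0.0], [-0.94, -0.26, 0.24], [-0.23, -0.06, -0.97]]
```

View pics/top0.png

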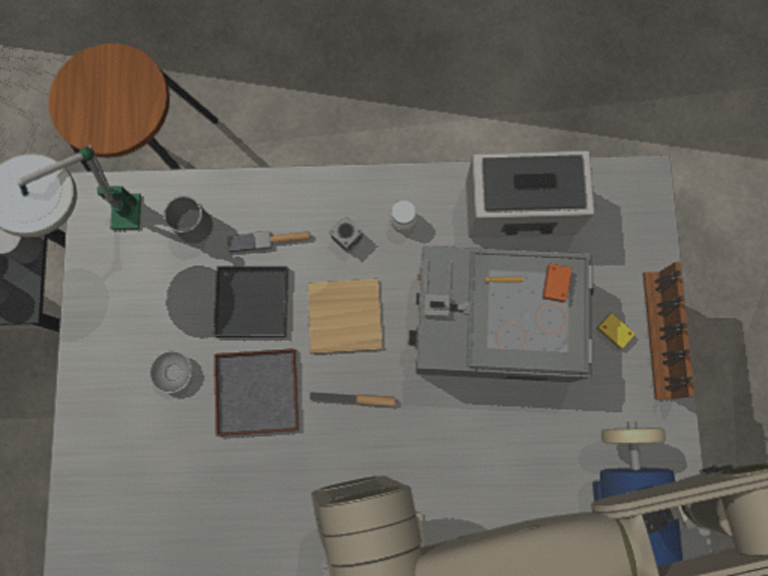

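View pics/side0.png

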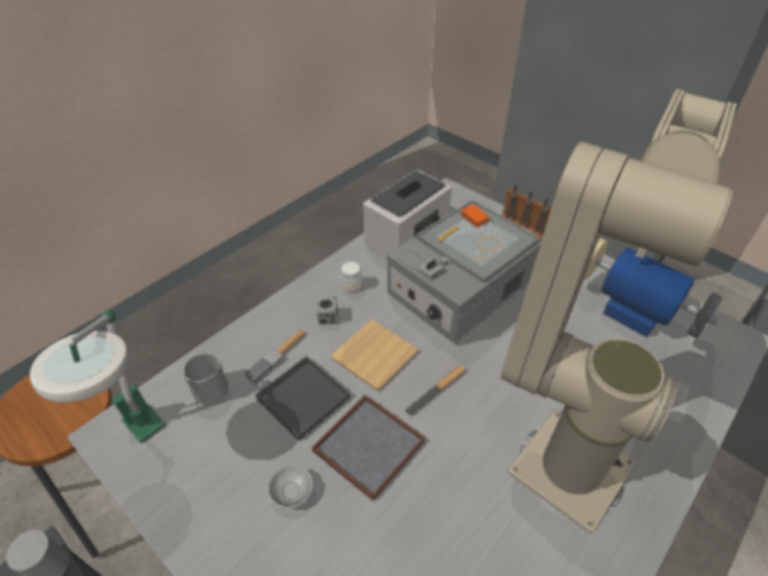

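View pics/wrist0.png

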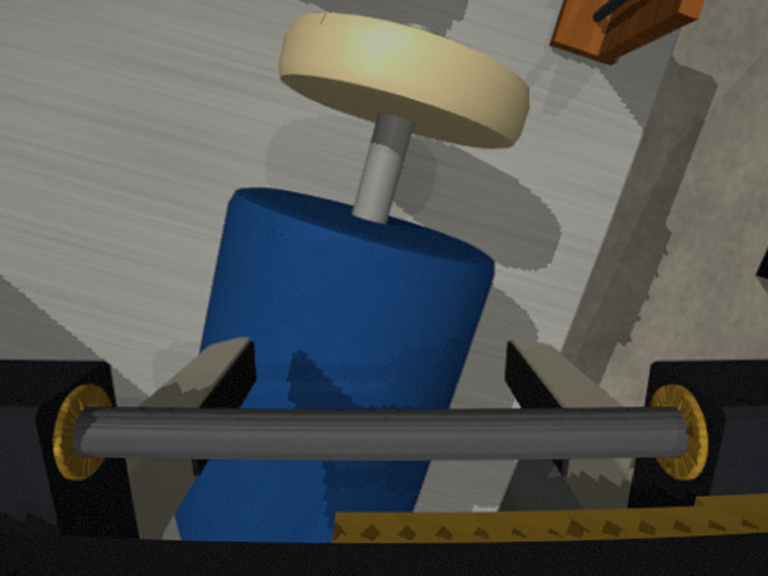

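The top view shows the dryer at right (500,310), the mold (557,283) and a punch (505,280) on the lid. The board is at (345,316), the punch tray at (252,302) and the felt tray at (257,392). I'll zoom in.

```bash
python3 - <<'E'
from h import *
crop('top0',270,155,420,265,5,'c1'); crop('top0',130,140,285,300,3.7,'c2')
E
```

```text
(no output)
```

View pics/c1.png

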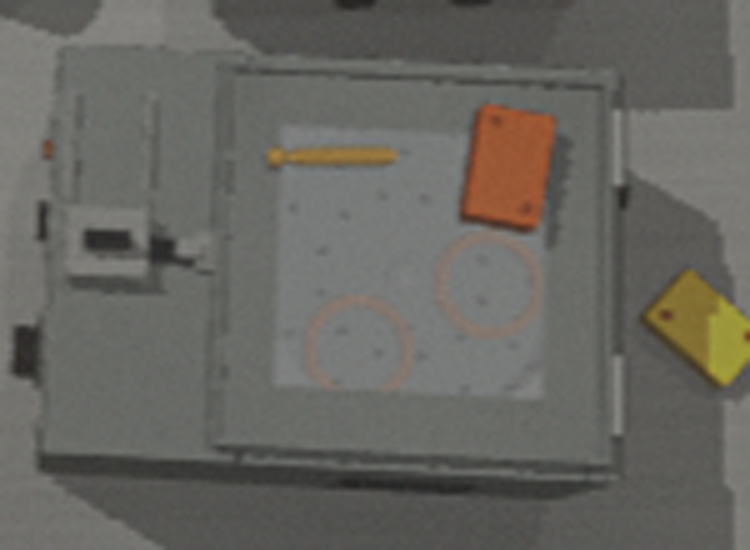

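View pics/c2.png

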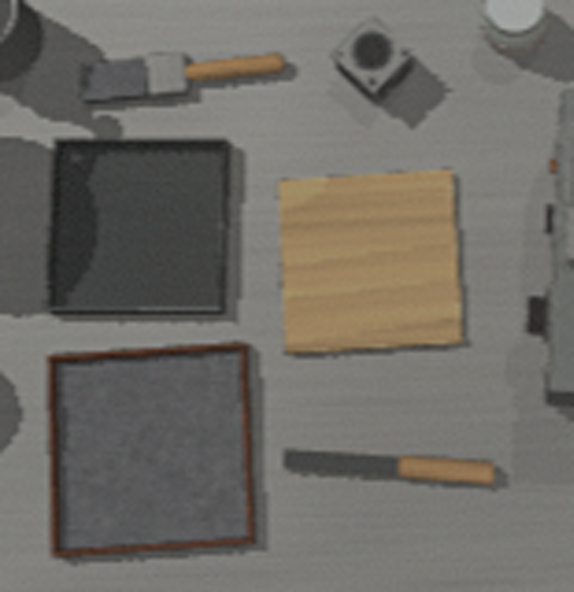

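```bash
python3 - <<'E'
from h import *
c=load('top0')
def P(o,s,lst,z):
    a=np.array([pt(c,o[0]+(u+.5)/s-.5,o[1]+(v+.5)/s-.5,z) for u,v in lst]); return a[:,:2]
m=P((270,155),5,[(483,105),(553,116),(540,230),(460,218)],.206); print('mold',m.round(4).tolist(),m.mean(0),[np.linalg.norm(m[i]-m[(i+1)%4]) for i in range(4)])
p=P((270,155),5,[(268,157),(396,156)],.1865);print('punch ball,end',p.round(4).tolist(),np.linalg.norm(p[0]-p[1]))
print('lid corners',P((270,155),5,[(228,67),(618,73),(615,470),(217,447)],.185).round(4).tolist())
print('deck corners front L/R',P((270,155),5,[(57,48),(40,458)],.17).round(4).tolist())
print('tab',P((270,155),5,[(108,239)],.206), 'plate',P((270,155),5,[(68,207),(150,208),(148,277),(66,275)],.19).round(4).tolist())
print('bangles',P((270,155),5,[(358,348),(490,285)],.128).round(4).tolist())
for n,l,z in(('ptray',[(53,141),(229,141),(224,314),(48,313)],.022),('board',[(279,181),(453,169),(462,342),(286,353)],.012),('btray',[(50,355),(247,345),(253,542),(56,555)],.02)):
    b=P((130,140),3.7,l,z);print(n,b.round(4).tolist(),b.mean(0),[round(np.linalg.norm(b[i]-b[(i+1)%4]),4) for i in range(4)])
E
```

```text
mold [[0.6319, -0.3891], [0.6235, -0.4328], [0.5503, -0.4193], [0.5593, -0.3699]] [ 0.59124267 -0.40277886] [np.float64(0.044435143503132886), np.float64(0.07440268245423486), np.float64(0.05029046086277822), np.float64(0.07508613328865504)]
punch ball,end [[0.606, -0.254], [0.6044, -0.3358]] 0.08188607377967405
lid corners [[0.6666, -0.2313], [0.6555, -0.4818], [0.4006, -0.4601], [0.421, -0.2129]]
deck corners front L/R [[0.6864, -0.1217], [0.4181, -0.102]]
tab [[ 0.55175109 -0.14816287]] plate [[0.5761, -0.1244], [0.574, -0.1767], [0.5294, -0.1736], [0.5321, -0.1216]]
bangles [[0.4886, -0.3142], [0.5282, -0.4032]]
ptray [[0.689, 0.3675], [0.6843, 0.1956], [0.5148, 0.1999], [0.5201, 0.3686]] [0.60207091 0.28291218] [np.float64(0.1719), np.float64(0.1696), np.float64(0.1687), np.float64(0.1689)]
board [[0.6453, 0.1482], [0.6527, -0.0216], [0.4833, -0.0265], [0.4771, 0.142]] [0.56460659 0.06053229] [np.float64(0.17), np.float64(0.1694), np.float64(0.1686), np.float64(0.1684)]
btray [[0.48, 0.3663], [0.4848, 0.1782], [0.3003, 0.1724], [0.2928, 0.3564]] [0.3894573  0.26830939] [np.float64(0.1881), np.float64(0.1846), np.float64(0.1841), np.float64(0.1875)]
```

```bash
cat >> h.py <<'E'
from scipy.spatial.transform import Rotation as Ro
def yawdeg():
    R=Ro.from_rotvec(robot.read_state()['orientation']).as_matrix(); return np.degrees(np.arctan2(R[1,0],R[0,0])),R
def go(x,y,z,yaw=None,p0=None,y0=None):
    """print needed az first, then shift in turned tool frame"""
    s=robot.read_state(); p=np.array(s['tool_pos']) if p0 is None else np.array(p0); cy,R=yawdeg()
    if y0 is not None: cy=y0
    if yaw is None: yaw=cy
    az=-np.radians(yaw-cy); T=np.radians(yaw); d=np.array([x,y,z])-p
    tx=np.array([np.cos(T),np.sin(T),0]);ty=np.array([np.sin(T),-np.cos(T),0])
    print('yaw',round(cy,2),'tilt',np.round(R[2],4).tolist(),'az',round(az,4),'tx ty tz mm',np.round([1000*d@tx,1000*d@ty,-1000*d[2]],1).tolist())
def tri(ca,ua,cb,ub):
    o1,d1=ray(ca,*ua);o2,d2=ray(cb,*ub)
    A=np.stack([d1,-d2],1); k=np.linalg.lstsq(A,o2-o1,rcond=None)[0]
    a=o1+d1*k[0];b=o2+d2*k[1]; return (a+b)/2,np.linalg.norm(a-b)
E
python3 - <<'E'
from h import *
t=load('top0');s=load('side0')
for n,a,b in(('box front-left top',(478,209),(389,210)),('box front-right',(592,212),(451,185)),('rack L',(645,273),(505,190)),('mold',(557,283),(474,215)),('jar',(403,211),(351,269))):
    print(n,tri(t,np.array(a)/1.5,s,np.array(b)/1.5))
go(.591,-.403,.40,-12.7)
E
```

```text
box front-left top (array([ 0.7652362 , -0.23694148,  0.21354243]), np.float64(0.02557877598220844))
box front-right (array([ 0.74900544, -0.49524532,  0.18150294]), np.float64(0.0019893805796254377))
rack L (array([ 0.6116443 , -0.59998295,  0.17349634]), np.float64(0.001973188646856766))
mold (array([ 0.59331279, -0.40476813,  0.19284651]), np.float64(0.0034028312167182872))
jar (array([ 0.79942154, -0.08595671,  0.06753059]), np.float64(0.0030649256470834177))
yaw 15.46 tilt [0.0001, -0.0015, -1.0] az 0.4915 tx ty tz mm [382.1, -265.4, -168.2]
```

```bash
python3 - <<'E'
from h import *
crop('side0',230,105,380,225,5,'s1')
E
```

```text
(no output)
```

View pics/s1.png

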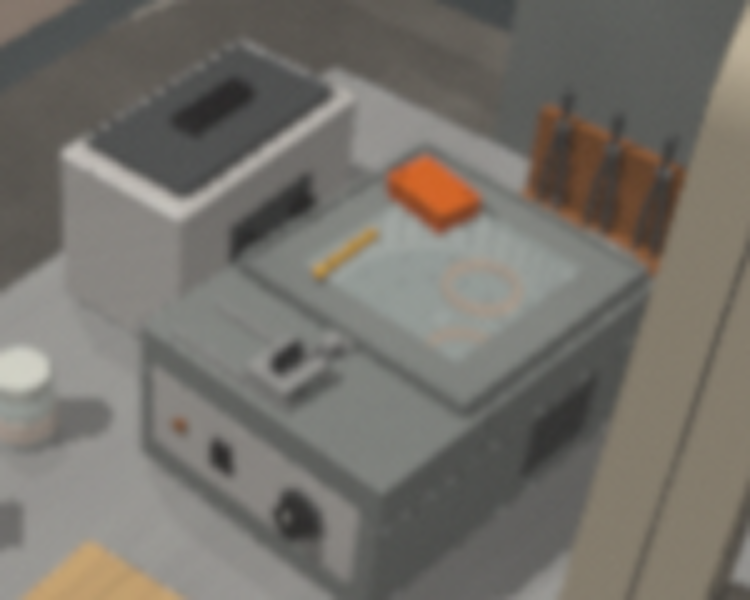

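```bash
python3 - <<'E'
from h import *
t=load('top0');s=load('side0')
print(tri(t,(318.5,139),s,(266.4,147.4)),tri(t,(395,141),s,(300.4,124.4)))
E
```

```text
(array([ 0.76158082, -0.25150411,  0.17302687]), np.float64(0.014194417216543975)) (array([ 0.75300438, -0.49946274,  0.17148778]), np.float64(0.0024412058896464933))
```

Request:
step_arm --targets '[{"tz":-45,"az":0.12},{"tz":-45,"az":0.12},{"tz":-45,"az":0.12},{"tz":-35,"az":0.13},{"tx":40,"ty":-28},{"tx":40,"ty":-28},{"tx":40,"ty":-28},{"tx":40,"ty":-28},{"tx":40,"ty":-28},{"tx":40,"ty":-28},{"tx":40,"ty":-28},{"tx":40,"ty":-28},{"tx":40,"ty":-28},{"tx":22,"ty":-13},{},{}]'

```text
schema error: expected keys tx, ty, tz, ax, ay, az, grip
```

Request:
step_arm --targets '[{"tx":0,"ty":0,"tz":-45,"ax":0,"ay":0,"az":0.12,"grip":0},{"tx":0,"ty":0,"tz":-45,"ax":0,"ay":0,"az":0.12,"grip":0},{"tx":0,"ty":0,"tz":-45,"ax":0,"ay":0,"az":0.12,"grip":0},{"tx":0,"ty":0,"tz":-35,"ax":0,"ay":0,"az":0.13,"grip":0},{"tx":40,"ty":-28,"tz":0,"ax":0,"ay":0,"az":0,"grip":0},{"tx":40,"ty":-28,"tz":0,"ax":0,"ay":0,"az":0,"grip":0},{"tx":40,"ty":-28,"tz":0,"ax":0,"ay":0,"az":0,"grip":0},{"tx":40,"ty":-28,"tz":0,"ax":0,"ay":0,"az":0,"grip":0},{"tx":40,"ty":-28,"tz":0,"ax":0,"ay":0,"az":0,"grip":0},{"tx":40,"ty":-28,"tz":0,"ax":0,"ay":0,"az":0,"grip":0},{"tx":40,"ty":-28,"tz":0,"ax":0,"ay":0,"az":0,"grip":0},{"tx":40,"ty":-28,"tz":0,"ax":0,"ay":0,"az":0,"grip":0},{"tx":40,"ty":-28,"tz":0,"ax":0,"ay":0,"az":0,"grip":0},{"tx":22,"ty":-13,"tz":0,"ax":0,"ay":0,"az":0,"grip":0},{"tx":0,"ty":0,"tz":0,"ax":0,"ay":0,"az":0,"grip":0},{"tx":0,"ty":0,"tz":0,"ax":0,"ay":0,"az":0,"grip":0}]' --squeeze 20

```text
t: 1.75
tool_pos: [0.5908, -0.4028, 0.4015]
orientation: [-3.122, 0.343, 0.003]
force: [-0.6, -0.6, -1.4]
opening: 0.0928
```

```bash
python3 - <<'E'
from h import *
st(); c=snap('wrist','w1'); 
for p in((.5912,-.4028,.206),(.605,-.305,.186),(.606,-.254,.186)): print(proj(c,p)*1.5)
go(.591,-.403,.40,-12.7)
E
```

```text
{'t': 1.75, 'q': [-0.6699, 0.4786, 0.7655, -0.0004, 1.8991, 1.1199], 'tool_pos': [0.5908, -0.4028, 0.4015], 'orientation': [-3.1222, 0.3434, 0.0025], 'force': [-0.595, -0.5963, -1.446], 'opening': 0.0928}
[379.64412852 268.04085877]
[254.03929558 273.10452827]
[192.42740015 285.74342147]
yaw -12.63 tilt [-0.001, 0.0, -1.0] az 0.0013 tx ty tz mm [0.8, -0.7, 2.2]
```

View pics/w1.png

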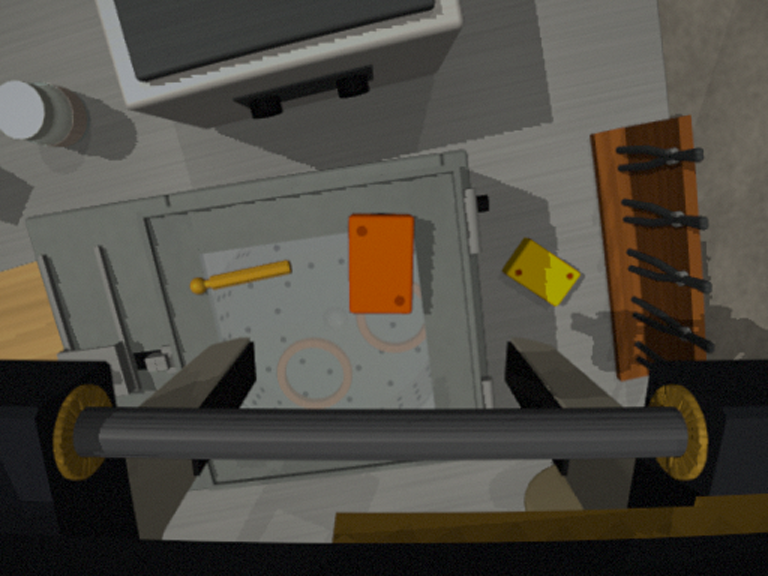

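The mold's top face spans (349,215)–(413,313), square to the jaws. The punch's ball is at (197,286) and its shank end at (291,267). All of it is close to the prediction.

```bash
python3 - <<'E'
from h import *
c=load('w1')
m=np.array([pt(c,u/1.5,v/1.5,.206) for u,v in((349,215),(413,215),(413,313),(349,313))]);print(m.round(4).tolist(),m.mean(0))
b,e=pt(c,190/1.5,287/1.5,.187),pt(c,291/1.5,267.5/1.5,.186);print(b,e,np.degrees(np.arctan2(*(b-e)[1::-1])),np.linalg.norm(b-e), e+(b-e)/np.linalg.norm(b-e)*.031)
go(m.mean(0)[0],m.mean(0)[1],.1985)
E
```

```text
[[0.6338, -0.3898, 0.206], [0.6238, -0.4346, 0.206], [0.5521, -0.4198, 0.206], [0.5626, -0.3727, 0.206]] [ 0.5930732  -0.40424257  0.206     ]
[ 0.60559182 -0.25221767  0.187     ] [ 0.60293365 -0.33456905  0.186     ] 88.15122859807958 0.08240034072505022 [ 0.60393368 -0.30358747  0.18637621]
yaw -12.63 tilt [-0.001, 0.0, -1.0] az -0.0 tx ty tz mm [3.1, 0.1, 203.7]
```

Request:
step_arm --targets '[{"tx":2.5,"ty":0,"tz":45,"ax":0,"ay":0,"az":0,"grip":0},{"tx":0,"ty":0,"tz":45,"ax":0,"ay":0,"az":0,"grip":0},{"tx":0,"ty":0,"tz":45,"ax":0,"ay":0,"az":0,"grip":0},{"tx":0,"ty":0,"tz":35,"ax":0,"ay":0,"az":0,"grip":0},{"tx":0,"ty":0,"tz":20,"ax":0,"ay":0,"az":0,"grip":0},{"tx":0,"ty":0,"tz":11,"ax":0,"ay":0,"az":0,"grip":0},{"tx":0,"ty":0,"tz":0,"ax":0,"ay":0,"az":0,"grip":0},{"tx":0,"ty":0,"tz":0,"ax":0,"ay":0,"az":0,"grip":0}]'

```text
t: 2.6
tool_pos: [0.593, -0.4047, 0.2036]
orientation: [3.121, -0.346, 0.003]
force: [0.3, -0.0, 0.2]
opening: 0.0932
```

Request:
step_arm --targets '[{"tx":0,"ty":0,"tz":0,"ax":0,"ay":0,"az":0,"grip":200},{"tx":0,"ty":0,"tz":0,"ax":0,"ay":0,"az":0,"grip":200},{"tx":0,"ty":0,"tz":0,"ax":0,"ay":0,"az":0,"grip":200},{"tx":0,"ty":0,"tz":0,"ax":0,"ay":0,"az":0,"grip":200},{"tx":0,"ty":0,"tz":0,"ax":0,"ay":0,"az":0,"grip":200},{"tx":0,"ty":0,"tz":0,"ax":0,"ay":0,"az":0,"grip":200}]' --squeeze 25

```text
t: 3.2
tool_pos: [0.5931, -0.4036, 0.2016]
orientation: [-3.123, 0.345, 0.0]
force: [0.1, 0.3, 0.2]
opening: 0.0497
```

Request:
step_arm --targets '[{"tx":0,"ty":0,"tz":0,"ax":0,"ay":0,"az":0,"grip":255},{"tx":0,"ty":0,"tz":0,"ax":0,"ay":0,"az":0,"grip":255},{"tx":0,"ty":0,"tz":-10,"ax":0,"ay":0,"az":0,"grip":255},{"tx":0,"ty":0,"tz":-20,"ax":0,"ay":0,"az":0,"grip":255},{"tx":0,"ty":0,"tz":-35,"ax":0,"ay":0,"az":0,"grip":255},{"tx":0,"ty":0,"tz":-35,"ax":0,"ay":0,"az":0,"grip":255},{"tx":0,"ty":0,"tz":0,"ax":0,"ay":0,"az":0,"grip":255},{"tx":0,"ty":0,"tz":0,"ax":0,"ay":0,"az":0,"grip":255}]' --squeeze 30

```text
t: 4.0
tool_pos: [0.5935, -0.4041, 0.3035]
orientation: [3.121, -0.345, 0.004]
force: [-0.5, 0.8, -2.5]
opening: 0.0477
```

```bash
python3 - <<'E'
from h import *
st(); c=snap('wrist','w2'); go(.565,.060,.31)
E
```

```text
{'t': 4.0, 'q': [-0.6691, 0.4438, 0.9883, -0.0, 1.7064, 1.1219], 'tool_pos': [0.5935, -0.4041, 0.3035], 'orientation': [3.1209, -0.3451, 0.0041], 'force': [-0.5215, 0.7629, -2.5103], 'opening': 0.0477}
yaw -12.62 tilt [-0.0002, -0.0001, -1.0] az -0.0 tx ty tz mm [-128.6, -446.3, -8.7]
```

View pics/w2.png

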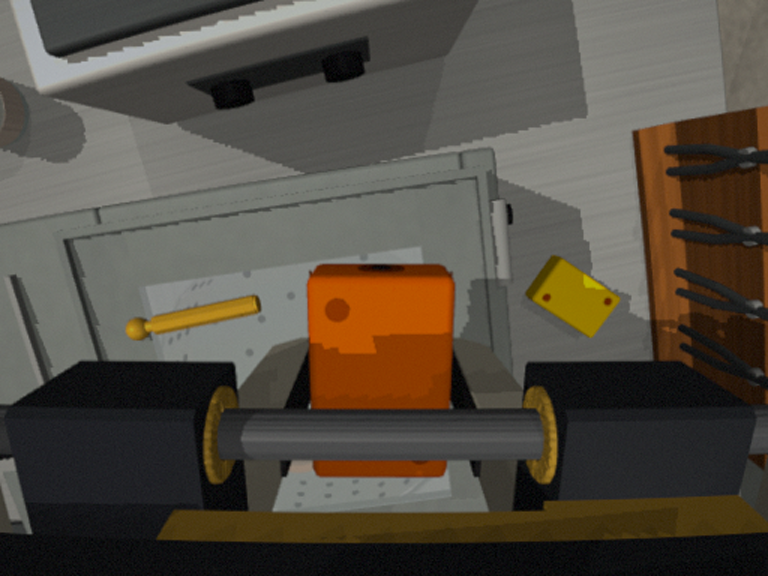

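The mold is held squarely, so I'm carrying it to the board.

Request:
step_arm --targets '[{"tx":-5,"ty":-20,"tz":0,"ax":0,"ay":0,"az":0,"grip":255},{"tx":-11,"ty":-35,"tz":0,"ax":0,"ay":0,"az":0,"grip":255},{"tx":-11,"ty":-35,"tz":0,"ax":0,"ay":0,"az":0,"grip":255},{"tx":-11,"ty":-35,"tz":0,"ax":0,"ay":0,"az":0,"grip":255},{"tx":-11,"ty":-35,"tz":0,"ax":0,"ay":0,"az":0,"grip":255},{"tx":-11,"ty":-35,"tz":0,"ax":0,"ay":0,"az":0,"grip":255},{"tx":-11,"ty":-35,"tz":0,"ax":0,"ay":0,"az":0,"grip":255},{"tx":-11,"ty":-35,"tz":0,"ax":0,"ay":0,"az":0,"grip":255},{"tx":-11,"ty":-35,"tz":0,"ax":0,"ay":0,"az":0,"grip":255},{"tx":-11,"ty":-35,"tz":0,"ax":0,"ay":0,"az":0,"grip":255},{"tx":-11,"ty":-35,"tz":0,"ax":0,"ay":0,"az":0,"grip":255},{"tx":-9,"ty":-35,"tz":0,"ax":0,"ay":0,"az":0,"grip":255},{"tx":-5,"ty":-30,"tz":0,"ax":0,"ay":0,"az":0,"grip":255},{"tx":0,"ty":-11,"tz":0,"ax":0,"ay":0,"az":0,"grip":255},{"tx":0,"ty":0,"tz":0,"ax":0,"ay":0,"az":0,"grip":255},{"tx":0,"ty":0,"tz":0,"ax":0,"ay":0,"az":0,"grip":255}]'

```text
t: 5.65
tool_pos: [0.5642, 0.0589, 0.3005]
orientation: [3.122, -0.345, -0.003]
force: [0.7, 0.1, -1.7]
opening: 0.0478
```

```bash
python3 - <<'E'
from h import *
st(); c=snap('wrist','w3'); snap('top','t3'); go(.565,.060,.036)
E
```

```text
{'t': 5.65, 'q': [0.0141, 0.0254, 1.4761, -0.0006, 1.642, 1.8051], 'tool_pos': [0.5642, 0.0589, 0.3005], 'orientation': [3.1217, -0.3451, -0.0029], 'force': [0.6669, 0.1243, -1.6606], 'opening': 0.0478}
yaw -12.7 tilt [-0.0008, 0.0007, -1.0] az -0.0 tx ty tz mm [0.1, -1.7, 265.1]
```

View pics/w3.png

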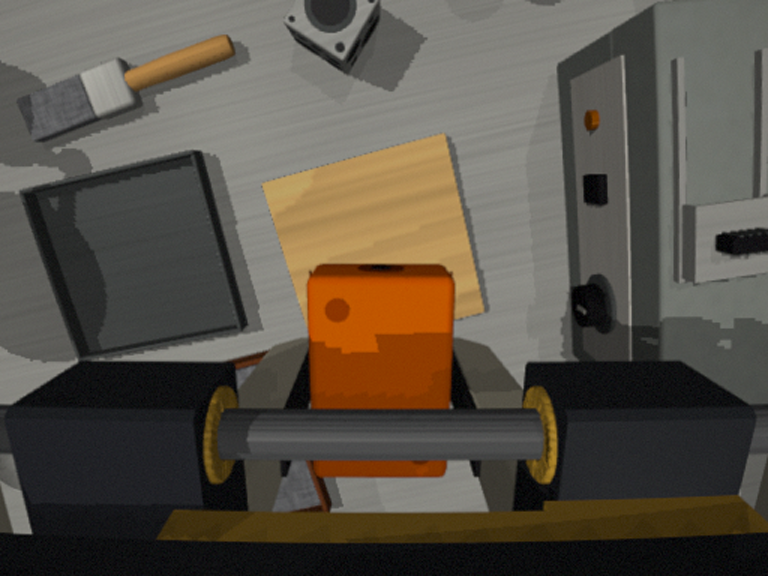

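Request:
step_arm --targets '[{"tx":0,"ty":0,"tz":30,"ax":0,"ay":0,"az":0,"grip":255},{"tx":0,"ty":0,"tz":45,"ax":0,"ay":0,"az":0,"grip":255},{"tx":0,"ty":0,"tz":45,"ax":0,"ay":0,"az":0,"grip":255},{"tx":0,"ty":0,"tz":45,"ax":0,"ay":0,"az":0,"grip":255},{"tx":0,"ty":0,"tz":40,"ax":0,"ay":0,"az":0,"grip":255},{"tx":0,"ty":0,"tz":25,"ax":0,"ay":0,"az":0,"grip":255},{"tx":0,"ty":0,"tz":15,"ax":0,"ay":0,"az":0,"grip":255},{"tx":0,"ty":0,"tz":10,"ax":0,"ay":0,"az":0,"grip":255},{"tx":0,"ty":0,"tz":5,"ax":0,"ay":0,"az":0,"grip":255},{"tx":0,"ty":0,"tz":2,"ax":0,"ay":0,"az":0,"grip":255},{"tx":0,"ty":0,"tz":0,"ax":0,"ay":0,"az":0,"grip":255},{"tx":0,"ty":0,"tz":0,"ax":0,"ay":0,"az":0,"grip":255}]'

```text
t: 6.95
tool_pos: [0.5656, 0.0598, 0.0409]
orientation: [-3.122, 0.345, -0.003]
force: [0.8, -1.2, -1.2]
opening: 0.0478
```

Request:
step_arm --targets '[{"tx":0,"ty":0,"tz":2,"ax":0,"ay":0,"az":0,"grip":255},{"tx":0,"ty":0,"tz":2,"ax":0,"ay":0,"az":0,"grip":255},{"tx":0,"ty":0,"tz":1,"ax":0,"ay":0,"az":0,"grip":255},{"tx":0,"ty":0,"tz":0,"ax":0,"ay":0,"az":0,"grip":255},{"tx":0,"ty":0,"tz":0,"ax":0,"ay":0,"az":0,"grip":255}]'

```text
t: 7.45
tool_pos: [0.5645, 0.0597, 0.0346]
orientation: [3.123, -0.345, -0.0]
force: [-0.3, -0.0, -1.9]
opening: 0.0477
```

Request:
step_arm --targets '[{"tx":0,"ty":0,"tz":1,"ax":0,"ay":0,"az":0,"grip":255},{"tx":0,"ty":0,"tz":1,"ax":0,"ay":0,"az":0,"grip":255},{"tx":0,"ty":0,"tz":0,"ax":0,"ay":0,"az":0,"grip":255},{"tx":0,"ty":0,"tz":0,"ax":0,"ay":0,"az":0,"grip":255}]'

```text
t: 7.85
tool_pos: [0.5649, 0.0597, 0.033]
orientation: [-3.123, 0.345, -0.001]
force: [-0.7, -1.2, 1.5]
opening: 0.0482
```

Request:
step_arm --targets '[{"tx":0,"ty":0,"tz":0,"ax":0,"ay":0,"az":0,"grip":0},{"tx":0,"ty":0,"tz":0,"ax":0,"ay":0,"az":0,"grip":0},{"tx":0,"ty":0,"tz":0,"ax":0,"ay":0,"az":0,"grip":0},{"tx":0,"ty":0,"tz":0,"ax":0,"ay":0,"az":0,"grip":0},{"tx":0,"ty":0,"tz":-30,"ax":0,"ay":0,"az":0,"grip":0},{"tx":0,"ty":0,"tz":-45,"ax":0,"ay":0,"az":0,"grip":0},{"tx":0,"ty":0,"tz":-45,"ax":0,"ay":0,"az":0,"grip":0},{"tx":0,"ty":0,"tz":-45,"ax":0,"ay":0,"az":-0.14,"grip":0},{"tx":0,"ty":0,"tz":-45,"ax":0,"ay":0,"az":-0.14,"grip":0},{"tx":0,"ty":0,"tz":-45,"ax":0,"ay":0,"az":-0.14,"grip":0},{"tx":0,"ty":0,"tz":-35,"ax":0,"ay":0,"az":-0.14,"grip":0},{"tx":0,"ty":0,"tz":0,"ax":0,"ay":0,"az":-0.14,"grip":0},{"tx":0,"ty":0,"tz":0,"ax":0,"ay":0,"az":-0.14,"grip":0},{"tx":0,"ty":0,"tz":0,"ax":0,"ay":0,"az":-0.14,"grip":0},{"tx":0,"ty":0,"tz":0,"ax":0,"ay":0,"az":-0.14,"grip":0},{"tx":0,"ty":0,"tz":0,"ax":0,"ay":0,"az":-0.14,"grip":0},{"tx":0,"ty":0,"tz":0,"ax":0,"ay":0,"az":-0.14,"grip":0},{"tx":0,"ty":0,"tz":0,"ax":0,"ay":0,"az":-0.14,"grip":0},{"tx":0,"ty":0,"tz":0,"ax":0,"ay":0,"az":-0.14,"grip":0}]'

```text
t: 9.75
tool_pos: [0.5645, 0.0597, 0.3225]
orientation: [-2.335, -2.101, 0.0]
force: [0.9, 0.6, 0.1]
opening: 0.093
```

```bash
python3 - <<'E'
from h import *
st(); go(.604,-.304,.32,88.1); snap('top','t4'); crop('t4',200,150,420,270,3.6,'t4c')
E
```

```text
{'t': 9.75, 'q': [0.0151, 0.0233, 1.4387, 0.0001, 1.6798, 0.1203], 'tool_pos': [0.5645, 0.0597, 0.3225], 'orientation': [-2.3351, -2.1015, 0.0002], 'force': [0.8694, 0.6222, 0.0934], 'opening': 0.093}
yaw 83.97 tilt [0.0, -0.0002, -1.0] az -0.0721 tx ty tz mm [-362.2, 51.5, 2.5]
```

View pics/t4c.png

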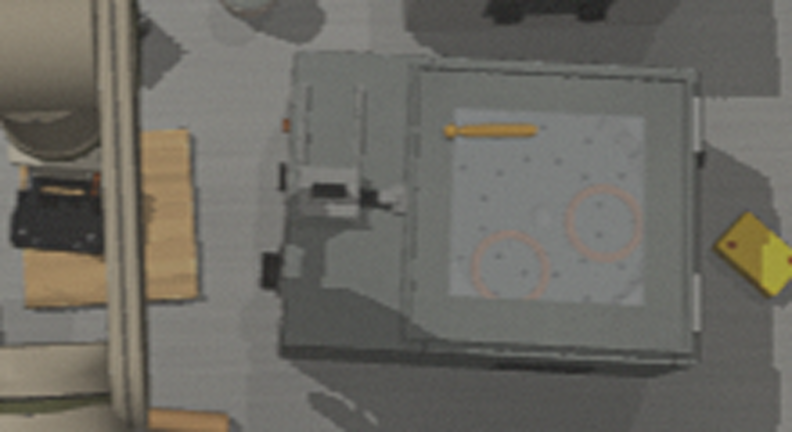

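Only two bangles and one punch are there, and the punch hasn't moved. Next I go above it with the jaws half closed.

Request:
step_arm --targets '[{"tx":0,"ty":0,"tz":0,"ax":0,"ay":0,"az":-0.072,"grip":118},{"tx":-30,"ty":5,"tz":0,"ax":0,"ay":0,"az":0,"grip":118},{"tx":-40,"ty":6,"tz":0,"ax":0,"ay":0,"az":0,"grip":118},{"tx":-40,"ty":6,"tz":0,"ax":0,"ay":0,"az":0,"grip":118},{"tx":-40,"ty":6,"tz":0,"ax":0,"ay":0,"az":0,"grip":118},{"tx":-40,"ty":6,"tz":0,"ax":0,"ay":0,"az":0,"grip":118},{"tx":-40,"ty":6,"tz":0,"ax":0,"ay":0,"az":0,"grip":118},{"tx":-40,"ty":6,"tz":0,"ax":0,"ay":0,"az":0,"grip":118},{"tx":-40,"ty":5,"tz":0,"ax":0,"ay":0,"az":0,"grip":118},{"tx":-35,"ty":5,"tz":0,"ax":0,"ay":0,"az":0,"grip":118},{"tx":-17,"ty":0,"tz":0,"ax":0,"ay":0,"az":0,"grip":118},{"tx":0,"ty":0,"tz":0,"ax":0,"ay":0,"az":0,"grip":118},{"tx":0,"ty":0,"tz":0,"ax":0,"ay":0,"az":0,"grip":118}]'

```text
t: 11.1
tool_pos: [0.6014, -0.3033, 0.3224]
orientation: [-2.265, -2.176, -0.001]
force: [0.5, -0.4, 0.0]
opening: 0.0499
```

```bash
python3 - <<'E'
from h import *
st(); snap('wrist','w5'); go(.604,-.304,.197,88.1)
E
```

```text
{'t': 11.1, 'q': [-0.5434, 0.3177, 1.1115, 0.0006, 1.7131, -0.5031], 'tool_pos': [0.6014, -0.3033, 0.3224], 'orientation': [-2.2651, -2.1758, -0.0007], 'force': [0.4911, -0.3647, 0.0331], 'opening': 0.0499}
yaw 87.77 tilt [0.0006, 0.0001, -1.0] az -0.0058 tx ty tz mm [-1.2, 2.4, 125.7]
```

View pics/w5.png

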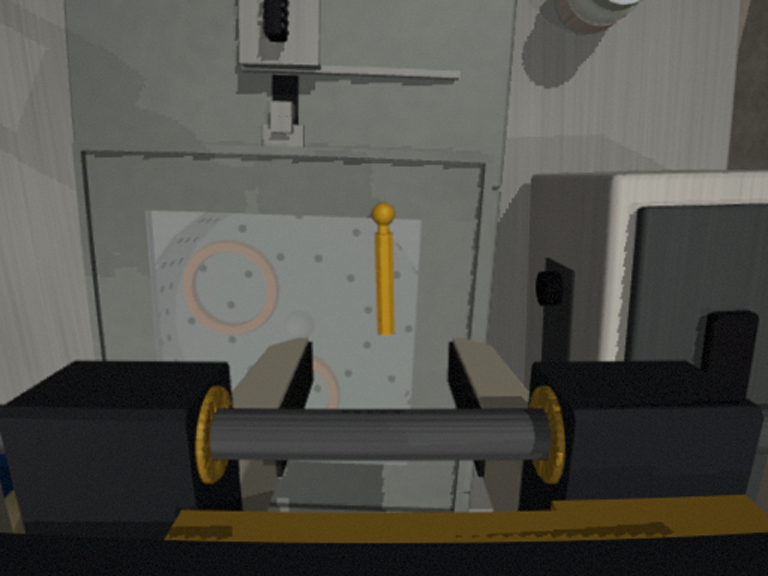

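```bash
python3 - <<'E'
from h import *
c=load('w5')
b,e=pt(c,383.5/1.5,203/1.5,.187),pt(c,387/1.5,335/1.5,.186);print(b,e,np.linalg.norm(b-e))
m=e+(b-e)/np.linalg.norm(b-e)*.031; y=np.degrees(np.arctan2(*(b-e)[1::-1]));print(m,y)
for k in range(3): print(robot.read_state()['tool_pos'])
go(m[0],m[1],.197,y)
E
```

```text
[ 0.60642886 -0.25293786  0.187     ] [ 0.60546105 -0.33540438  0.186     ] 0.08247826535232707
[ 0.60582481 -0.3044088   0.18637586] 89.3276148357106
[ 0.60163059 -0.3026743   0.32273534]
[ 0.60163059 -0.3026743   0.32273534]
[ 0.60163059 -0.3026743   0.32273534]
yaw 87.77 tilt [0.0006, 0.0001, -1.0] az -0.0272 tx ty tz mm [-1.7, 4.2, 125.7]
```

Request:
step_arm --targets '[{"tx":-1,"ty":3.5,"tz":30,"ax":0,"ay":0,"az":-0.015,"grip":118},{"tx":0,"ty":0,"tz":40,"ax":0,"ay":0,"az":0,"grip":118},{"tx":0,"ty":0,"tz":30,"ax":0,"ay":0,"az":0,"grip":118},{"tx":0,"ty":0,"tz":15,"ax":0,"ay":0,"az":0,"grip":118},{"tx":0,"ty":0,"tz":7,"ax":0,"ay":0,"az":0,"grip":118},{"tx":0,"ty":0,"tz":3,"ax":0,"ay":0,"az":0,"grip":118},{"tx":0,"ty":0,"tz":0,"ax":0,"ay":0,"az":0,"grip":118},{"tx":0,"ty":0,"tz":0,"ax":0,"ay":0,"az":0,"grip":118},{"tx":0,"ty":0,"tz":0,"ax":0,"ay":0,"az":0,"grip":118}]'

```text
t: 12.05
tool_pos: [0.6055, -0.3056, 0.1993]
orientation: [2.246, 2.193, 0.001]
force: [0.0, 0.9, -0.4]
opening: 0.0504
```

Request:
step_arm --targets '[{"tx":0,"ty":0,"tz":2,"ax":0,"ay":0,"az":0,"grip":118},{"tx":0,"ty":0,"tz":1,"ax":0,"ay":0,"az":0,"grip":118},{"tx":0,"ty":0,"tz":0,"ax":0,"ay":0,"az":0,"grip":118},{"tx":0,"ty":0,"tz":0,"ax":0,"ay":0,"az":0,"grip":118}]'

```text
t: 12.45
tool_pos: [0.6049, -0.3052, 0.1948]
orientation: [2.248, 2.194, 0.0]
force: [0.7, 0.1, 0.2]
opening: 0.05
```

Request:
step_arm --targets '[{"tx":0,"ty":0,"tz":0,"ax":0,"ay":0,"az":0,"grip":255},{"tx":0,"ty":0,"tz":0,"ax":0,"ay":0,"az":0,"grip":255},{"tx":0,"ty":0,"tz":0,"ax":0,"ay":0,"az":0,"grip":255},{"tx":0,"ty":0,"tz":0,"ax":0,"ay":0,"az":0,"grip":255},{"tx":0,"ty":0,"tz":0,"ax":0,"ay":0,"az":0,"grip":255},{"tx":0,"ty":0,"tz":0,"ax":0,"ay":0,"az":0,"grip":255}]' --squeeze 30

```text
t: 13.05
tool_pos: [0.6049, -0.3051, 0.1947]
orientation: [2.248, 2.194, 0.0]
force: [-0.1, -0.1, 1.0]
opening: 0.0103
```

Request:
step_arm --targets '[{"tx":0,"ty":0,"tz":-10,"ax":0,"ay":0,"az":0,"grip":255},{"tx":0,"ty":0,"tz":-30,"ax":0,"ay":0,"az":0,"grip":255},{"tx":0,"ty":0,"tz":-35,"ax":0,"ay":0,"az":0,"grip":255},{"tx":0,"ty":0,"tz":-35,"ax":0,"ay":0,"az":0,"grip":255},{"tx":0,"ty":0,"tz":0,"ax":0,"ay":0,"az":0,"grip":255},{"tx":0,"ty":0,"tz":0,"ax":0,"ay":0,"az":0,"grip":255}]'

```text
t: 13.65
tool_pos: [0.6053, -0.3054, 0.3063]
orientation: [2.246, 2.193, 0.001]
force: [-0.4, 0.4, -1.9]
opening: 0.0104
```

```bash
python3 - <<'E'
from h import *
st(); snap('wrist','w6'); go(.602,.283,.30)
E
```

```text
{'t': 13.65, 'q': [-0.5428, 0.3263, 1.13, -0.0, 1.6827, -0.5188], 'tool_pos': [0.6053, -0.3054, 0.3063], 'orientation': [2.2461, 2.1929, 0.001], 'force': [-0.3819, 0.3742, -1.9277], 'opening': 0.0104}
yaw 88.63 tilt [0.0002, -0.0004, -1.0] az -0.0 tx ty tz mm [587.8, -16.8, 4.3]
```

View pics/w6.png

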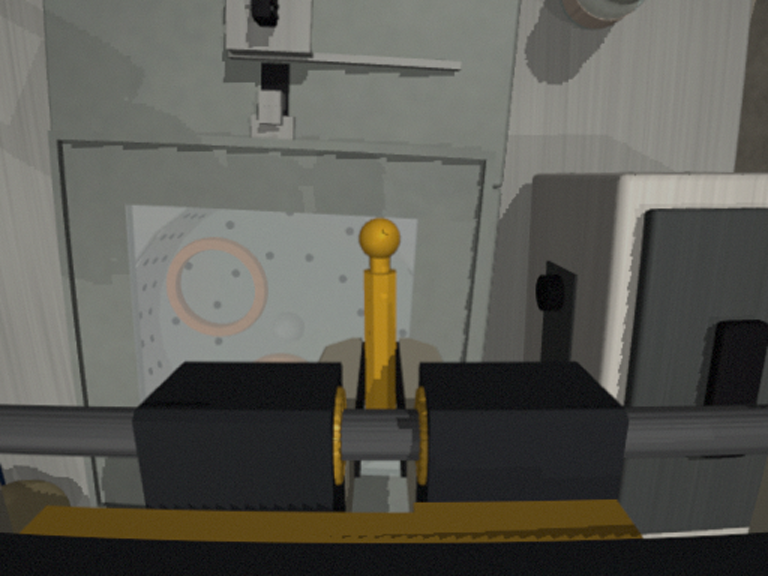

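Request:
step_arm --targets '[{"tx":25,"ty":0,"tz":0,"ax":0,"ay":0,"az":0,"grip":255},{"tx":40,"ty":0,"tz":0,"ax":0,"ay":0,"az":0,"grip":255},{"tx":40,"ty":0,"tz":0,"ax":0,"ay":0,"az":0,"grip":255},{"tx":40,"ty":0,"tz":0,"ax":0,"ay":0,"az":0,"grip":255},{"tx":40,"ty":-2,"tz":0,"ax":0,"ay":0,"az":0,"grip":255},{"tx":40,"ty":-2,"tz":0,"ax":0,"ay":0,"az":0,"grip":255},{"tx":40,"ty":-2,"tz":0,"ax":0,"ay":0,"az":0,"grip":255},{"tx":40,"ty":-2,"tz":0,"ax":0,"ay":0,"az":0,"grip":255},{"tx":40,"ty":-2,"tz":0,"ax":0,"ay":0,"az":0,"grip":255},{"tx":40,"ty":-2,"tz":0,"ax":0,"ay":0,"az":0,"grip":255},{"tx":40,"ty":-2,"tz":0,"ax":0,"ay":0,"az":0,"grip":255},{"tx":40,"ty":-2,"tz":0,"ax":0,"ay":0,"az":0,"grip":255},{"tx":40,"ty":-1,"tz":0,"ax":0,"ay":0,"az":0,"grip":255},{"tx":40,"ty":0,"tz":0,"ax":0,"ay":0,"az":0,"grip":255},{"tx":30,"ty":0,"tz":0,"ax":0,"ay":0,"az":0,"grip":255},{"tx":10,"ty":0,"tz":0,"ax":0,"ay":0,"az":0,"grip":255},{"tx":0,"ty":0,"tz":0,"ax":0,"ay":0,"az":0,"grip":255},{"tx":0,"ty":0,"tz":0,"ax":0,"ay":0,"az":0,"grip":255}]'

```text
t: 15.5
tool_pos: [0.6017, 0.279, 0.3034]
orientation: [-2.248, -2.194, 0.003]
force: [-0.4, -0.3, -1.2]
opening: 0.0106
```

```bash
python3 - <<'E'
from h import *
st(); snap('wrist','w7'); snap('top','t7'); go(.602,.275,.022)
E
```

```text
{'t': 15.5, 'q': [0.3572, 0.2892, 1.1797, -0.0006, 1.6748, 0.3815], 'tool_pos': [0.6017, 0.279, 0.3034], 'orientation': [-2.2481, -2.194, 0.0034], 'force': [-0.383, -0.2552, -1.2319], 'opening': 0.0106}
yaw 88.53 tilt [-0.0007, -0.0005, -1.0] az -0.0 tx ty tz mm [-3.5, -0.0, 282.3]
```

View pics/w7.png

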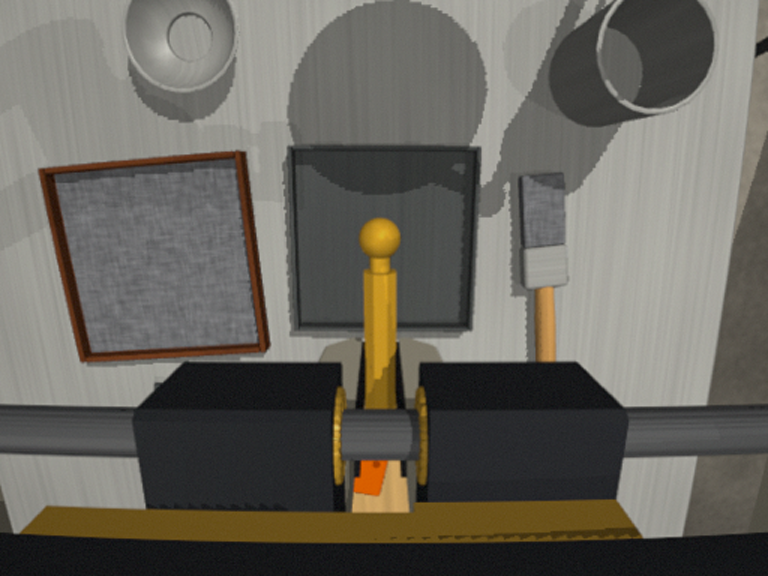

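View pics/t7.png

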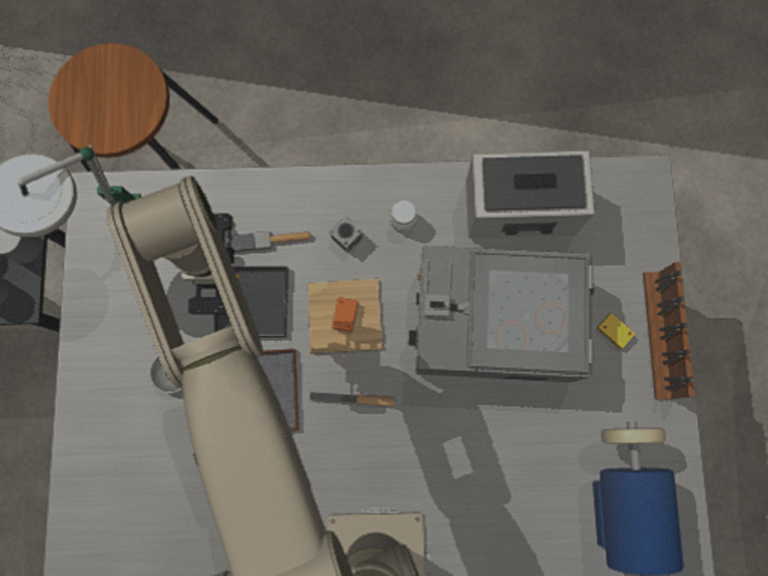

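Request:
step_arm --targets '[{"tx":-4,"ty":0,"tz":30,"ax":0,"ay":0,"az":0,"grip":255},{"tx":0,"ty":0,"tz":45,"ax":0,"ay":0,"az":0,"grip":255},{"tx":0,"ty":0,"tz":45,"ax":0,"ay":0,"az":0,"grip":255},{"tx":0,"ty":0,"tz":45,"ax":0,"ay":0,"az":0,"grip":255},{"tx":0,"ty":0,"tz":45,"ax":0,"ay":0,"az":0,"grip":255},{"tx":0,"ty":0,"tz":30,"ax":0,"ay":0,"az":0,"grip":255},{"tx":0,"ty":0,"tz":20,"ax":0,"ay":0,"az":0,"grip":255},{"tx":0,"ty":0,"tz":10,"ax":0,"ay":0,"az":0,"grip":255},{"tx":0,"ty":0,"tz":5,"ax":0,"ay":0,"az":0,"grip":255},{"tx":0,"ty":0,"tz":2,"ax":0,"ay":0,"az":0,"grip":255},{"tx":0,"ty":0,"tz":0,"ax":0,"ay":0,"az":0,"grip":255},{"tx":0,"ty":0,"tz":0,"ax":0,"ay":0,"az":0,"grip":255},{"tx":0,"ty":0,"tz":0,"ax":0,"ay":0,"az":0,"grip":255}]'

```text
t: 16.9
tool_pos: [0.6026, 0.2765, 0.0289]
orientation: [2.247, 2.194, 0.003]
force: [-0.6, 0.2, -0.6]
opening: 0.0103
```

Request:
step_arm --targets '[{"tx":0,"ty":0,"tz":4,"ax":0,"ay":0,"az":0,"grip":255},{"tx":0,"ty":0,"tz":2,"ax":0,"ay":0,"az":0,"grip":255},{"tx":0,"ty":0,"tz":1,"ax":0,"ay":0,"az":0,"grip":255},{"tx":0,"ty":0,"tz":0,"ax":0,"ay":0,"az":0,"grip":255},{"tx":0,"ty":0,"tz":0,"ax":0,"ay":0,"az":0,"grip":255}]'

```text
t: 17.4
tool_pos: [0.6018, 0.2761, 0.0205]
orientation: [-2.248, -2.195, 0.0]
force: [-0.2, -0.1, -0.1]
opening: 0.0103
```

Request:
step_arm --targets '[{"tx":0,"ty":0,"tz":0,"ax":0,"ay":0,"az":0,"grip":118},{"tx":0,"ty":0,"tz":0,"ax":0,"ay":0,"az":0,"grip":118},{"tx":0,"ty":0,"tz":0,"ax":0,"ay":0,"az":0,"grip":118},{"tx":0,"ty":0,"tz":0,"ax":0,"ay":0,"az":0,"grip":118},{"tx":0,"ty":0,"tz":-20,"ax":0,"ay":0,"az":0,"grip":118},{"tx":0,"ty":0,"tz":-40,"ax":0,"ay":0,"az":0,"grip":118},{"tx":0,"ty":0,"tz":-45,"ax":0,"ay":0,"az":0,"grip":118},{"tx":0,"ty":0,"tz":-45,"ax":0,"ay":0,"az":0,"grip":118},{"tx":0,"ty":0,"tz":-45,"ax":0,"ay":0,"az":0,"grip":118},{"tx":0,"ty":0,"tz":-45,"ax":0,"ay":0,"az":0,"grip":118},{"tx":0,"ty":0,"tz":-45,"ax":0,"ay":0,"az":0,"grip":118},{"tx":0,"ty":0,"tz":-20,"ax":0,"ay":0,"az":0,"grip":118},{"tx":-35,"ty":0,"tz":0,"ax":0,"ay":0,"az":0,"grip":118},{"tx":-45,"ty":0,"tz":0,"ax":0,"ay":0,"az":0,"grip":118},{"tx":-45,"ty":0,"tz":0,"ax":0,"ay":0,"az":0,"grip":118},{"tx":0,"ty":0,"tz":0,"ax":0,"ay":0,"az":0,"grip":118},{"tx":0,"ty":0,"tz":0,"ax":0,"ay":0,"az":0,"grip":118}]'

```text
t: 19.1
tool_pos: [0.5989, 0.1502, 0.3259]
orientation: [-2.25, -2.192, -0.001]
force: [0.6, 0.0, 0.1]
opening: 0.05
```

```bash
python3 - <<'E'
from h import *
st(); snap('wrist','w8'); snap('top','t8')
E
```

```text
{'t': 19.1, 'q': [0.1625, 0.1589, 1.2887, 0.0004, 1.6935, 0.1887], 'tool_pos': [0.5989, 0.1502, 0.3259], 'orientation': [-2.2503, -2.1922, -0.0009], 'force': [0.6418, 0.0379, 0.1004], 'opening': 0.05}
```

View pics/w8.png

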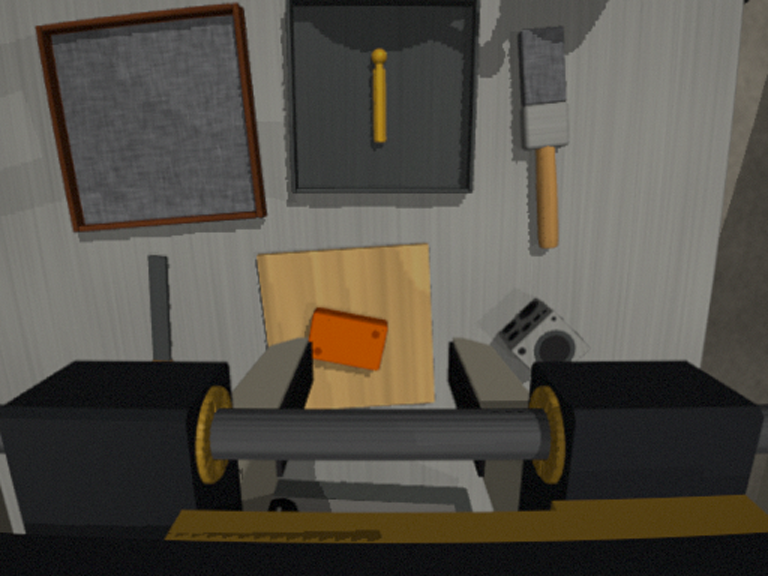

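View pics/t8.png

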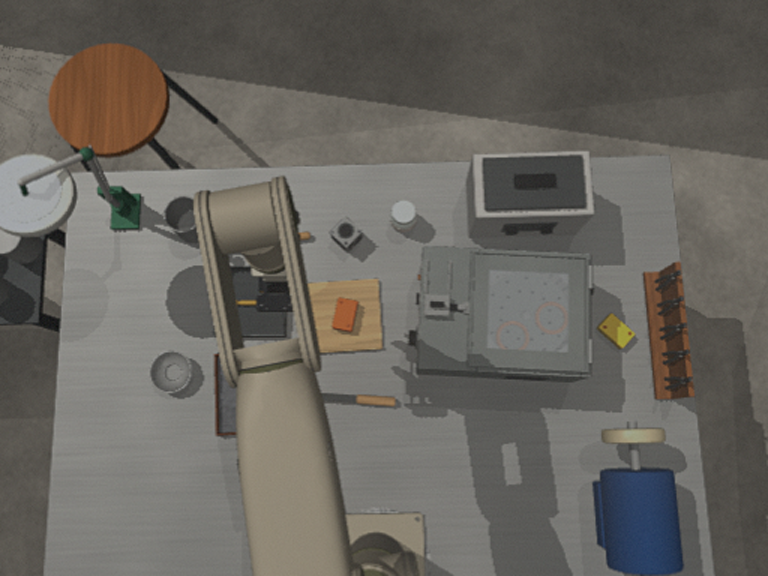

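Punch (379,95) is in its tray and the mold (348,338) is flat on its board. Next I look at the catch.

```bash
python3 - <<'E'
from h import *
go(.55,-.27,.32,85.8)
E
```

```text
yaw 88.65 tilt [0.0005, 0.0001, -1.0] az 0.0498 tx ty tz mm [-424.4, -17.8, 5.7]
```

Request:
step_arm --targets '[{"tx":0,"ty":0,"tz":0,"ax":0,"ay":0,"az":0.048,"grip":255},{"tx":-35,"ty":0,"tz":0,"ax":0,"ay":0,"az":0,"grip":255},{"tx":-45,"ty":-3,"tz":0,"ax":0,"ay":0,"az":0,"grip":255},{"tx":-45,"ty":-3,"tz":0,"ax":0,"ay":0,"az":0,"grip":255},{"tx":-45,"ty":-3,"tz":0,"ax":0,"ay":0,"az":0,"grip":255},{"tx":-45,"ty":-3,"tz":0,"ax":0,"ay":0,"az":0,"grip":255},{"tx":-45,"ty":-3,"tz":0,"ax":0,"ay":0,"az":0,"grip":255},{"tx":-45,"ty":-3,"tz":0,"ax":0,"ay":0,"az":0,"grip":255},{"tx":-45,"ty":0,"tz":0,"ax":0,"ay":0,"az":0,"grip":255},{"tx":-45,"ty":0,"tz":0,"ax":0,"ay":0,"az":0,"grip":255},{"tx":-25,"ty":0,"tz":0,"ax":0,"ay":0,"az":0,"grip":255},{"tx":0,"ty":0,"tz":0,"ax":0,"ay":0,"az":0,"grip":255},{"tx":0,"ty":0,"tz":0,"ax":0,"ay":0,"az":0,"grip":255}]'

```text
t: 20.5
tool_pos: [0.5513, -0.2655, 0.3253]
orientation: [-2.299, -2.14, -0.001]
force: [0.9, 0.0, 0.2]
opening: 0.0005
```

```bash
python3 - <<'E'
from h import *
st(); snap('wrist','w9');go(.55,-.25,.32,85.8)
E
```

```text
{'t': 20.5, 'q': [-0.5331, 0.1446, 1.3056, 0.0006, 1.6921, -0.4615], 'tool_pos': [0.5513, -0.2655, 0.3253], 'orientation': [-2.2988, -2.14, -0.0006], 'force': [0.9077, 0.0452, 0.232], 'opening': 0.0005}
yaw 85.96 tilt [0.0008, -0.0001, -1.0] az 0.0028 tx ty tz mm [14.8, -2.5, 5.5]
```

View pics/w9.png

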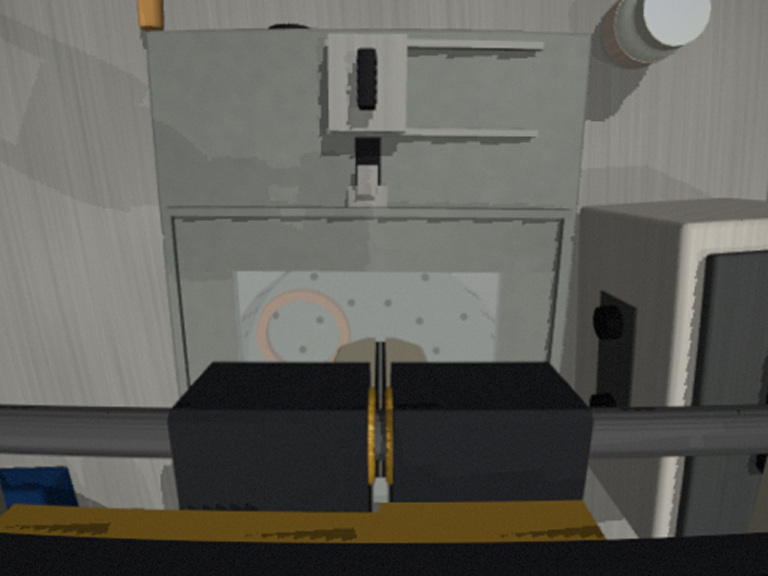

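The tab's top is centred at (367,79), the hood plate spans (329,35)–(407,131), and the rails run right to x≈540.

```bash
python3 - <<'E'
from h import *
c=load('w9')
f=lambda u,v,z: pt(c,u/1.5,v/1.5,z)
tab=f(367,79,.206);print('tab',tab,f(367,48,.206),f(367,110,.206),f(358,79,.206),f(377,79,.206))
print('plate',np.mean([f(329,35,.19),f(407,35,.19),f(329,131,.19),f(407,131,.19)],0))
print('hook',f(367,185,.185))
print('slide dir',np.degrees(np.arctan2(*(f(541,45,.18)-f(407,45,.18))[1::-1])),np.degrees(np.arctan2(*(f(570,208,.185)-f(170,208,.185))[1::-1])))
d=np.array([.997,-.073]);s=tab[:2]-.045*d
go(s[0],s[1],.25,85.8)
E
```

```text
tab [ 0.55359807 -0.14886586  0.206     ] [ 0.55478145 -0.13346886  0.206     ] [ 0.55238818 -0.1645576   0.206     ] [ 0.5488423  -0.14851414  0.206     ] [ 0.55888163 -0.14925115  0.206     ]
plate [ 0.55376035 -0.14841646  0.19      ]
hook [ 0.54874635 -0.20436551  0.185     ]
slide dir -3.4331219674804467 -4.141400500092108
yaw 85.96 tilt [0.0008, -0.0001, -1.0] az 0.0028 tx ty tz mm [115.9, -51.3, 75.5]
```

Request:
step_arm --targets '[{"tx":30,"ty":-13,"tz":0,"ax":0,"ay":0,"az":0,"grip":255},{"tx":40,"ty":-18,"tz":0,"ax":0,"ay":0,"az":0,"grip":255},{"tx":31,"ty":-15,"tz":0,"ax":0,"ay":0,"az":0,"grip":255},{"tx":15,"ty":-5,"tz":20,"ax":0,"ay":0,"az":0,"grip":255},{"tx":0,"ty":0,"tz":40,"ax":0,"ay":0,"az":0,"grip":255},{"tx":0,"ty":0,"tz":30,"ax":0,"ay":0,"az":0,"grip":255},{"tx":0,"ty":0,"tz":15,"ax":0,"ay":0,"az":0,"grip":255},{"tx":0,"ty":0,"tz":5,"ax":0,"ay":0,"az":0,"grip":255},{"tx":0,"ty":0,"tz":0,"ax":0,"ay":0,"az":0,"grip":255},{"tx":0,"ty":0,"tz":0,"ax":0,"ay":0,"az":0,"grip":255},{"tx":0,"ty":0,"tz":0,"ax":0,"ay":0,"az":0,"grip":255}]'

```text
t: 21.65
tool_pos: [0.5091, -0.1475, 0.2175]
orientation: [2.298, 2.138, 0.002]
force: [-0.0, 0.8, -0.4]
opening: 0.0002
```

```bash
python3 - <<'E'
from h import *
st(); snap('wrist','w10');go(.5536-.0449,-.1489+.0033,.211,85.8)
E
```

```text
{'t': 21.65, 'q': [-0.3788, -0.0546, 1.7055, 0.0, 1.4878, -0.3066], 'tool_pos': [0.5091, -0.1475, 0.2175], 'orientation': [2.2982, 2.1382, 0.002], 'force': [-0.0164, 0.7703, -0.4292], 'opening': 0.0002}
yaw 85.86 tilt [-0.0008, 0.0025, -1.0] az 0.0011 tx ty tz mm [1.9, -0.4, 6.3]
```

View pics/w10.png

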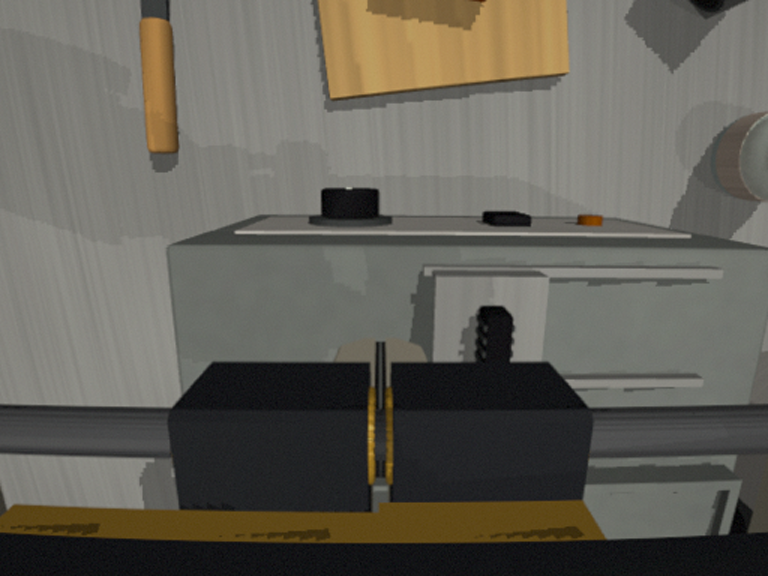

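Request:
step_arm --targets '[{"tx":1.5,"ty":0,"tz":5,"ax":0,"ay":0,"az":0,"grip":255},{"tx":0,"ty":0,"tz":0,"ax":0,"ay":0,"az":0,"grip":255},{"tx":0,"ty":8,"tz":0,"ax":0,"ay":0,"az":0,"grip":255},{"tx":0,"ty":8,"tz":0,"ax":0,"ay":0,"az":0,"grip":255},{"tx":0,"ty":7,"tz":0,"ax":0,"ay":0,"az":0,"grip":255},{"tx":0,"ty":7,"tz":0,"ax":0,"ay":0,"az":0,"grip":255},{"tx":0,"ty":7,"tz":0,"ax":0,"ay":0,"az":0,"grip":255},{"tx":0,"ty":7,"tz":0,"ax":0,"ay":0,"az":0,"grip":255},{"tx":0,"ty":7,"tz":0,"ax":0,"ay":0,"az":0,"grip":255},{"tx":0,"ty":7,"tz":0,"ax":0,"ay":0,"az":0,"grip":255},{"tx":0,"ty":7,"tz":0,"ax":0,"ay":0,"az":0,"grip":255},{"tx":0,"ty":7,"tz":0,"ax":0,"ay":0,"az":0,"grip":255},{"tx":0,"ty":7,"tz":0,"ax":0,"ay":0,"az":0,"grip":255},{"tx":0,"ty":5,"tz":0,"ax":0,"ay":0,"az":0,"grip":255},{"tx":0,"ty":0,"tz":0,"ax":0,"ay":0,"az":0,"grip":255},{"tx":0,"ty":0,"tz":0,"ax":0,"ay":0,"az":0,"grip":255}]'

```text
t: 23.3
tool_pos: [0.5923, -0.1514, 0.2106]
orientation: [-2.3, -2.14, -0.001]
force: [-0.1, -0.1, -0.2]
opening: 0.0011
```

```bash
python3 - <<'E'
from h import *
st(); snap('wrist','w11');snap('side','s11'); crop('s11',230,105,380,225,5,'s11c')
E
```

```text
{'t': 23.3, 'q': [-0.3344, 0.171, 1.4837, 0.0004, 1.4867, -0.2627], 'tool_pos': [0.5923, -0.1514, 0.2106], 'orientation': [-2.2997, -2.1403, -0.0007], 'force': [-0.1042, -0.0803, -0.2373], 'opening': 0.0011}
```

View pics/w11.png

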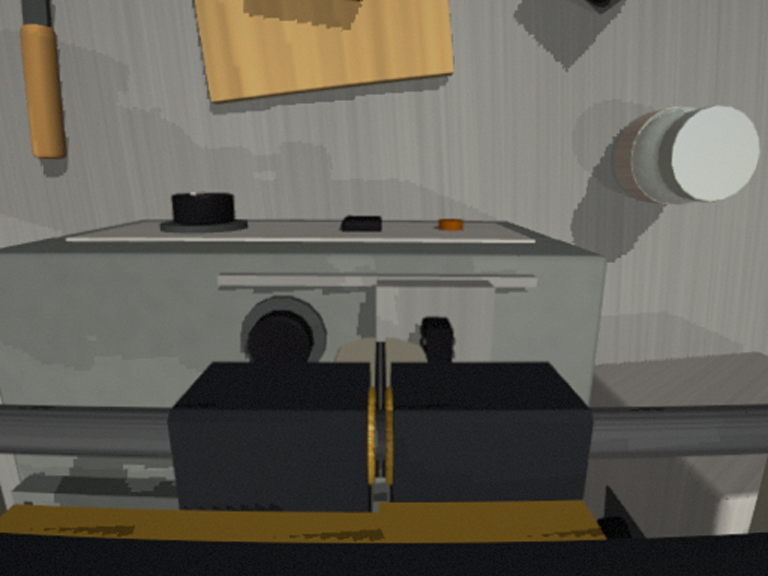

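View pics/s11c.png

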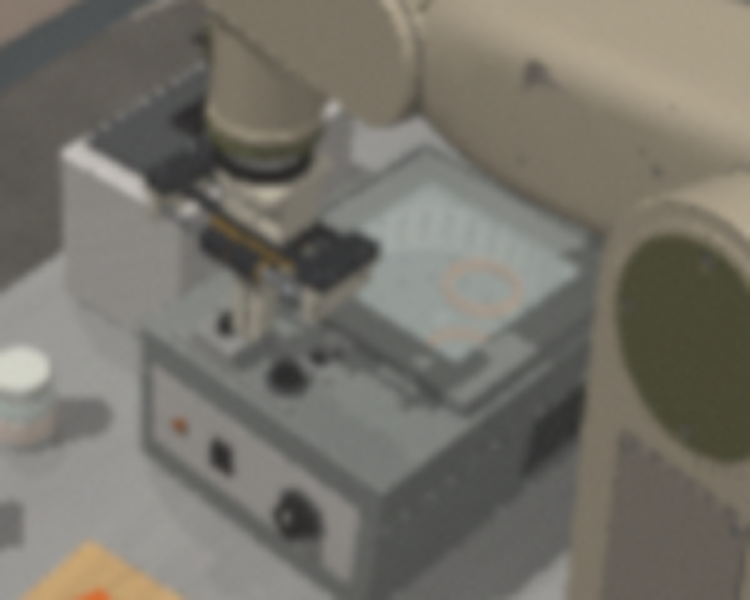

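The button is exposed at (281,335), but the hood still has about 15 mm of rail left, so I keep pushing in small steps.

Request:
step_arm --targets '[{"tx":0,"ty":5,"tz":0,"ax":0,"ay":0,"az":0,"grip":255},{"tx":0,"ty":4,"tz":0,"ax":0,"ay":0,"az":0,"grip":255},{"tx":0,"ty":2,"tz":0,"ax":0,"ay":0,"az":0,"grip":255},{"tx":0,"ty":0,"tz":0,"ax":0,"ay":0,"az":0,"grip":255},{"tx":0,"ty":0,"tz":0,"ax":0,"ay":0,"az":0,"grip":255}]'

```text
t: 23.9
tool_pos: [0.6032, -0.1524, 0.2107]
orientation: [2.3, 2.14, 0.0]
force: [-0.6, 0.2, 0.0]
opening: 0.0003
```

Request:
step_arm --targets '[{"tx":0,"ty":2,"tz":0,"ax":0,"ay":0,"az":0,"grip":255},{"tx":0,"ty":2,"tz":0,"ax":0,"ay":0,"az":0,"grip":255},{"tx":0,"ty":0,"tz":0,"ax":0,"ay":0,"az":0,"grip":255},{"tx":0,"ty":0,"tz":0,"ax":0,"ay":0,"az":0,"grip":255}]'

```text
t: 24.3
tool_pos: [0.6071, -0.1527, 0.2106]
orientation: [2.3, 2.14, 0.0]
force: [-0.8, 0.3, -0.6]
opening: 0.0005
```

Request:
step_arm --targets '[{"tx":0,"ty":2,"tz":0,"ax":0,"ay":0,"az":0,"grip":255},{"tx":0,"ty":2,"tz":0,"ax":0,"ay":0,"az":0,"grip":255},{"tx":0,"ty":0,"tz":0,"ax":0,"ay":0,"az":0,"grip":255},{"tx":0,"ty":0,"tz":0,"ax":0,"ay":0,"az":0,"grip":255}]'

```text
t: 24.7
tool_pos: [0.6083, -0.1528, 0.2102]
orientation: [-2.297, -2.136, 0.007]
force: [-16.9, 1.8, 6.9]
opening: 0.0003
```

```bash
python3 - <<'E'
from h import *
st(); snap('wrist','w12')
E
```

```text
{'t': 24.7, 'q': [-0.3272, 0.22, 1.4289, -0.0013, 1.4991, -0.2547], 'tool_pos': [0.6083, -0.1528, 0.2102], 'orientation': [-2.2966, -2.1362, 0.0066], 'force': [-16.945, 1.7895, 6.9171], 'opening': 0.0003}
```

View pics/w12.png

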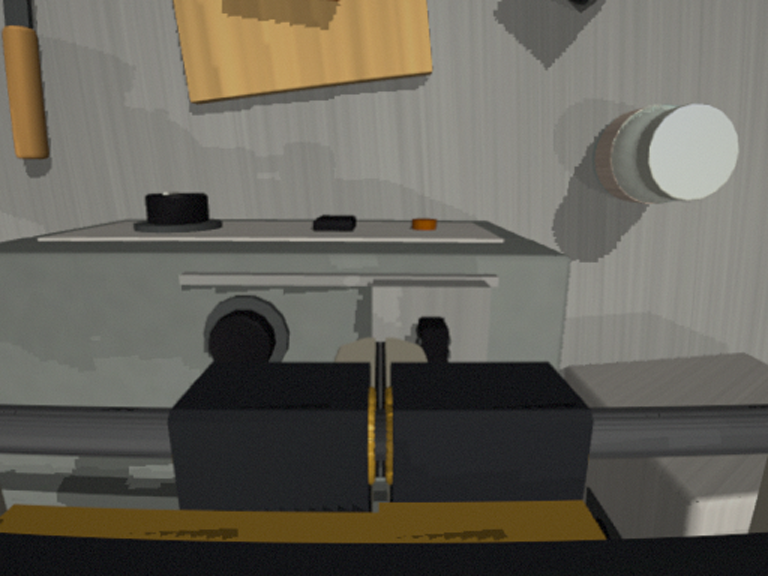

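The catch is against its stop (17 N). Backing off and measuring the button, whose top is at (242,339).

Request:
step_arm --targets '[{"tx":0,"ty":-5,"tz":0,"ax":0,"ay":0,"az":0,"grip":255},{"tx":0,"ty":-5,"tz":-10,"ax":0,"ay":0,"az":0,"grip":255},{"tx":0,"ty":0,"tz":-30,"ax":0,"ay":0,"az":0,"grip":255},{"tx":0,"ty":0,"tz":0,"ax":0,"ay":0,"az":0,"grip":255},{"tx":0,"ty":0,"tz":0,"ax":0,"ay":0,"az":0,"grip":255}]'

```text
t: 25.25
tool_pos: [0.6019, -0.1526, 0.2526]
orientation: [2.298, 2.138, 0.003]
force: [0.2, 0.4, -0.5]
opening: 0.0003
```

```bash
python3 - <<'E'
from h import *
st(); c=load('w12'); b=pt(c,242/1.5,339/1.5,.184); print(b); print(pt(load('w11'),281/1.5,335/1.5,.184))
go(.553,-.149,.205,85.8)
E
```

```text
{'t': 25.25, 'q': [-0.3309, 0.1757, 1.402, 0.0001, 1.56, -0.2589], 'tool_pos': [0.6019, -0.1526, 0.2526], 'orientation': [2.2975, 2.1378, 0.003], 'force': [0.225, 0.4089, -0.4943], 'opening': 0.0003}
[ 0.5548542  -0.14497146  0.184     ]
[ 0.55475401 -0.1430129   0.184     ]
yaw 85.87 tilt [-0.0009, 0.0037, -1.0] az 0.0013 tx ty tz mm [0.0, -49.1, 47.6]
```

Request:
step_arm --targets '[{"tx":1,"ty":-24,"tz":0,"ax":0,"ay":0,"az":0,"grip":255},{"tx":0,"ty":-24,"tz":0,"ax":0,"ay":0,"az":0,"grip":255},{"tx":0,"ty":0,"tz":25,"ax":0,"ay":0,"az":0,"grip":255},{"tx":0,"ty":0,"tz":20,"ax":0,"ay":0,"az":0,"grip":255},{"tx":0,"ty":0,"tz":0,"ax":0,"ay":0,"az":0,"grip":255},{"tx":0,"ty":0,"tz":0,"ax":0,"ay":0,"az":0,"grip":255},{"tx":0,"ty":0,"tz":0,"ax":0,"ay":0,"az":0,"grip":255}]'

```text
t: 25.95
tool_pos: [0.5538, -0.148, 0.2067]
orientation: [2.299, 2.139, 0.001]
force: [0.3, -0.2, 1.1]
opening: 0.0007
```

Request:
step_arm --targets '[{"tx":0,"ty":0,"tz":4,"ax":0,"ay":0,"az":0,"grip":255},{"tx":0,"ty":0,"tz":4,"ax":0,"ay":0,"az":0,"grip":255},{"tx":0,"ty":0,"tz":2,"ax":0,"ay":0,"az":0,"grip":255},{"tx":0,"ty":0,"tz":2,"ax":0,"ay":0,"az":0,"grip":255},{"tx":0,"ty":0,"tz":1,"ax":0,"ay":0,"az":0,"grip":255},{"tx":0,"ty":0,"tz":0,"ax":0,"ay":0,"az":0,"grip":255},{"tx":0,"ty":0,"tz":0,"ax":0,"ay":0,"az":0,"grip":255}]'

```text
t: 26.65
tool_pos: [0.5536, -0.148, 0.1931]
orientation: [2.299, 2.139, 0.001]
force: [2.3, -0.7, 2.6]
opening: 0.0004
```

```bash
python3 - <<'E'
from h import *
st(); snap('side','s13')
E
```

```text
{'t': 26.65, 'q': [-0.3507, 0.0781, 1.6167, 0.0001, 1.4458, -0.2787], 'tool_pos': [0.5536, -0.148, 0.1931], 'orientation': [2.2993, 2.1394, 0.0008], 'force': [2.3144, -0.6722, 2.6278], 'opening': 0.0004}
```

View pics/s13.png

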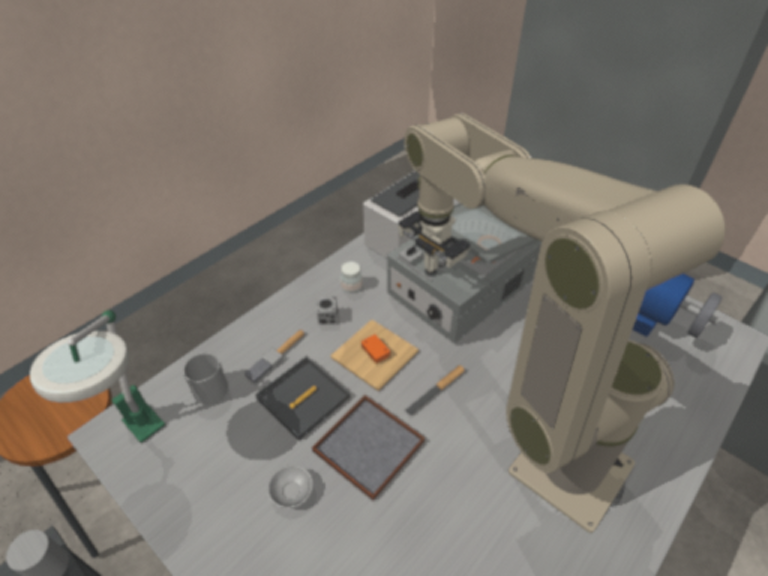

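Request:
step_arm --targets '[{"tx":0,"ty":0,"tz":0,"ax":0,"ay":0,"az":0,"grip":255},{"tx":0,"ty":0,"tz":-20,"ax":0,"ay":0,"az":0,"grip":255},{"tx":20,"ty":0,"tz":-40,"ax":0,"ay":0,"az":0,"grip":255},{"tx":35,"ty":0,"tz":-30,"ax":0,"ay":0,"az":0,"grip":0},{"tx":40,"ty":0,"tz":-30,"ax":0,"ay":0,"az":0,"grip":0},{"tx":40,"ty":0,"tz":-30,"ax":0,"ay":0,"az":0,"grip":0},{"tx":40,"ty":0,"tz":-30,"ax":0,"ay":0,"az":0,"grip":0},{"tx":40,"ty":0,"tz":-20,"ax":0,"ay":0,"az":0,"grip":0},{"tx":0,"ty":0,"tz":0,"ax":0,"ay":0,"az":0,"grip":0},{"tx":0,"ty":0,"tz":0,"ax":0,"ay":0,"az":0,"grip":0},{"tx":0,"ty":0,"tz":0,"ax":0,"ay":0,"az":0,"grip":0},{"tx":0,"ty":0,"tz":0,"ax":0,"ay":0,"az":0,"grip":0},{"tx":0,"ty":0,"tz":0,"ax":0,"ay":0,"az":0,"grip":0},{"tx":0,"ty":0,"tz":0,"ax":0,"ay":0,"az":0,"grip":0},{"tx":0,"ty":0,"tz":0,"ax":0,"ay":0,"az":0,"grip":0},{"tx":0,"ty":0,"tz":0,"ax":0,"ay":0,"az":0,"grip":0},{"tx":0,"ty":0,"tz":0,"ax":0,"ay":0,"az":0,"grip":0},{"tx":0,"ty":0,"tz":0,"ax":0,"ay":0,"az":0,"grip":0}]'

```text
t: 28.5
tool_pos: [0.5687, 0.0666, 0.3927]
orientation: [2.3, 2.14, 0.0]
force: [-0.4, -0.5, -0.6]
opening: 0.093
```

```bash
python3 - <<'E'
from h import *
st(); snap('top','t14'); snap('side','s14')
E
```

```text
{'t': 28.5, 'q': [0.027, 0.0481, 1.2869, 0.0, 1.8065, 0.099], 'tool_pos': [0.5687, 0.0666, 0.3927], 'orientation': [2.2999, 2.14, 0.0001], 'force': [-0.4421, -0.4635, -0.5797], 'opening': 0.093}
```

View pics/t14.png

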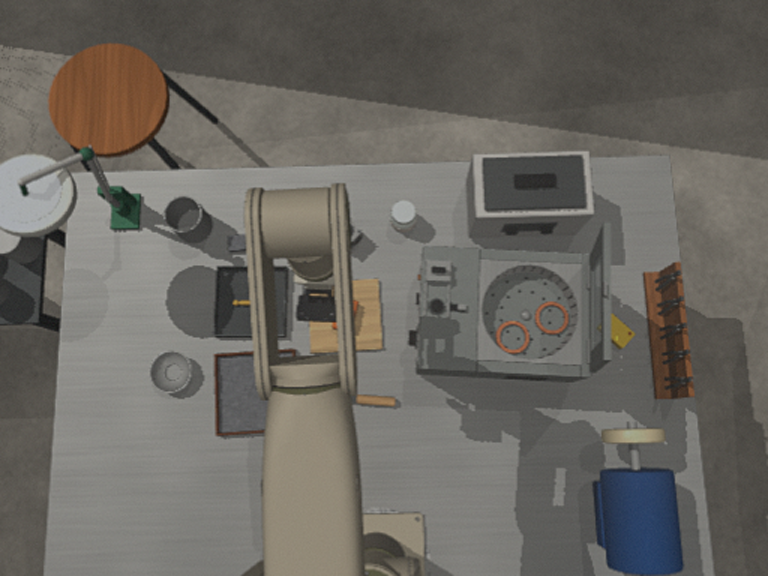

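View pics/s14.png

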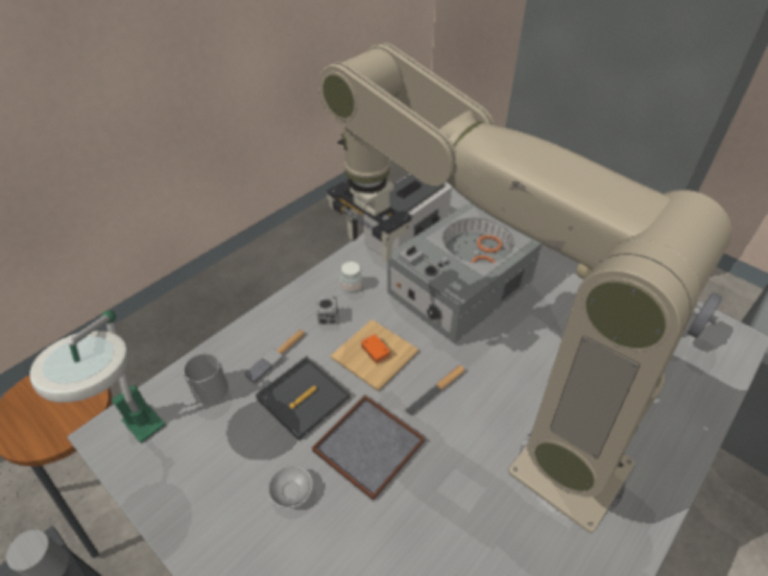

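The lid is open and two bangles are visible, at about (513,338) and (551,318) in the top view. Measuring them.

```bash
python3 - <<'E'
from h import *
crop('t14',310,165,410,255,7,'t14c')
E
```

```text
(no output)
```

View pics/t14c.png

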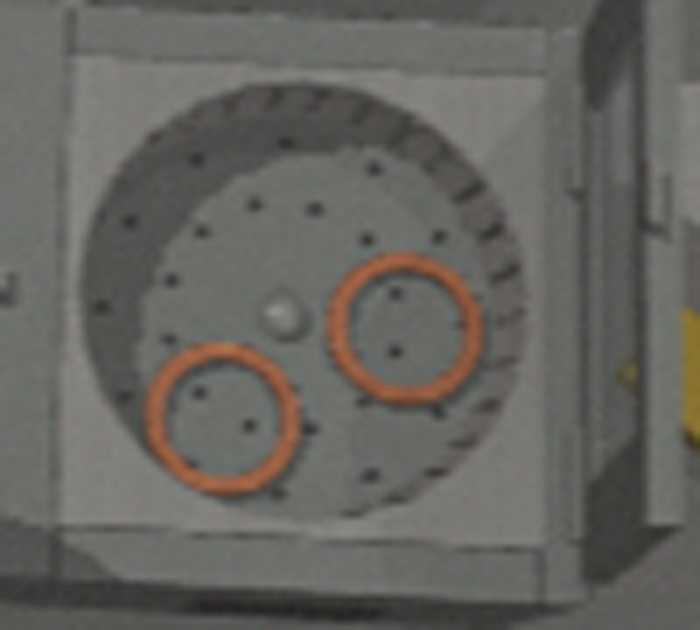

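```bash
python3 - <<'E'
from h import *
c=load('t14')
f=lambda u,v,z: pt(c,310+(u+.5)/7-.5,165+(v+.5)/7-.5,z)
A=f(223.5,418.5,.128);B=f(406.5,328.5,.128);H=f(285,317,.127)
print(A,B,H, np.linalg.norm(f(146,418,.128)-f(301,418,.128)))
ex=np.array([-.073,-.997]);ey=np.array([.997,-.073])
for q in(A,B): print([(q-H)[:2]@ex,(q-H)[:2]@ey], np.linalg.norm((q-H)[:2]))
print(A-B)
E
```

```text
[ 0.4880705 -0.3151238  0.128    ] [ 0.52853878 -0.40338118  0.128     ] [ 0.53566535 -0.34696323  0.127     ] 0.07243496297750787
[np.float64(-0.028269482233198022), np.float64(-0.04977634039081585)] 0.05726271386002717
[np.float64(0.056768932349225115), np.float64(-0.002986675045729105)] 0.05686627001487065
[-0.04046828  0.08825737  0.        ]
```

```bash
python3 - <<'E'
from h import *
go(.5287,-.4034,.32,85.8)
E
```

```text
yaw 85.88 tilt [0.0, 0.0001, -1.0] az 0.0014 tx ty tz mm [-471.7, -5.4, 72.7]
```

Request:
step_arm --targets '[{"tx":-30,"ty":0,"tz":0,"ax":0,"ay":0,"az":0,"grip":14},{"tx":-40,"ty":0,"tz":0,"ax":0,"ay":0,"az":0,"grip":14},{"tx":-40,"ty":0,"tz":0,"ax":0,"ay":0,"az":0,"grip":14},{"tx":-40,"ty":0,"tz":0,"ax":0,"ay":0,"az":0,"grip":14},{"tx":-40,"ty":0,"tz":0,"ax":0,"ay":0,"az":0,"grip":14},{"tx":-40,"ty":0,"tz":0,"ax":0,"ay":0,"az":0,"grip":14},{"tx":-40,"ty":0,"tz":0,"ax":0,"ay":0,"az":0,"grip":14},{"tx":-40,"ty":-1,"tz":10,"ax":0,"ay":0,"az":0,"grip":14},{"tx":-40,"ty":-1,"tz":20,"ax":0,"ay":0,"az":0,"grip":14},{"tx":-40,"ty":-1,"tz":20,"ax":0,"ay":0,"az":0,"grip":14},{"tx":-40,"ty":-1,"tz":15,"ax":0,"ay":0,"az":0,"grip":14},{"tx":-30,"ty":-1,"tz":8,"ax":0,"ay":0,"az":0,"grip":14},{"tx":-12,"ty":0,"tz":0,"ax":0,"ay":0,"az":0,"grip":14},{"tx":0,"ty":0,"tz":0,"ax":0,"ay":0,"az":0,"grip":14},{"tx":0,"ty":0,"tz":0,"ax":0,"ay":0,"az":0,"grip":14},{"tx":0,"ty":0,"tz":0,"ax":0,"ay":0,"az":0,"grip":14}]'

```text
t: 30.2
tool_pos: [0.5306, -0.4025, 0.321]
orientation: [2.297, 2.141, 0.001]
force: [0.4, -0.1, 0.2]
opening: 0.0879
```

```bash
python3 - <<'E'
from h import *
st(); snap('wrist','w15');snap('side','s15');go(.5287,-.4034,.136,85.8)
E
```

```text
{'t': 30.2, 'q': [-0.7261, 0.2934, 1.1432, 0.0005, 1.7033, -0.6557], 'tool_pos': [0.5306, -0.4025, 0.321], 'orientation': [2.297, 2.1409, 0.0009], 'force': [0.3574, -0.0938, 0.1839], 'opening': 0.0879}
yaw 85.98 tilt [-0.0007, 0.0013, -1.0] az 0.0031 tx ty tz mm [-1.0, -1.8, 184.7]
```

View pics/w15.png

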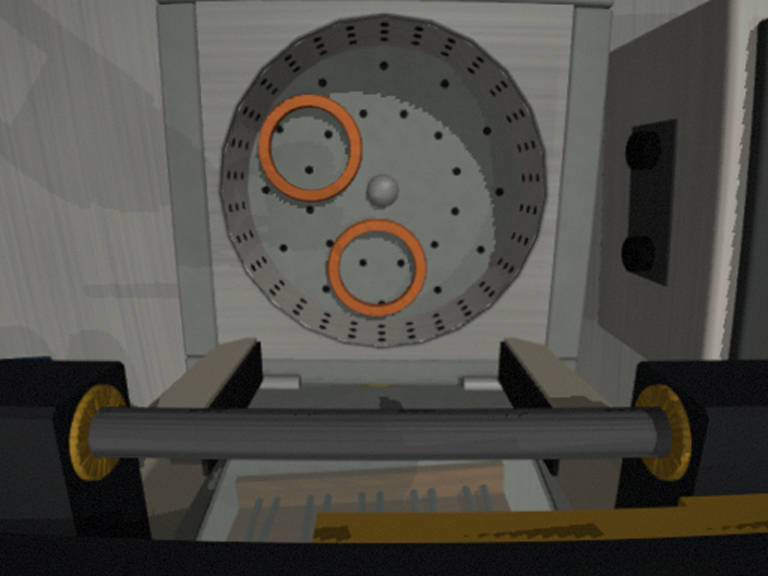

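View pics/s15.png

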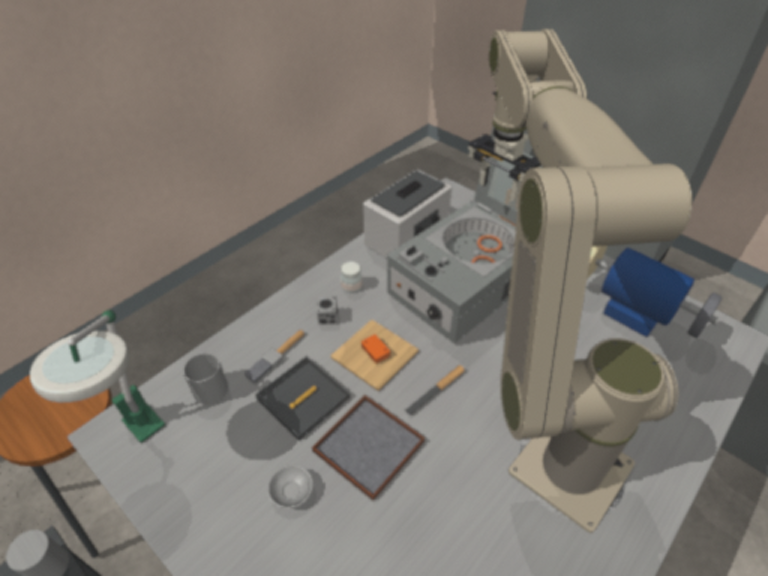

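Both bangles show clearly: the near one's ring is centred at (377,268), the far one at (310,148).

```bash
python3 - <<'E'
from h import *
c=load('w15'); f=lambda u,v,z: pt(c,u/1.5,v/1.5,z)
for b in((328,427,220,317),(258,362,94,202)):
    u=(b[0]+b[1])/2;v=(b[2]+b[3])/2
    p=[f(b[0],v,.126),f(b[1],v,.126),f(u,b[2],.126),f(u,b[3],.126)]
    print(np.mean(p,0), np.linalg.norm(p[0]-p[1]),np.linalg.norm(p[2]-p[3]))
print('hub',f(382,190,.127))
E
```

```text
[ 0.52993704 -0.40362131  0.126     ] 0.07288245392780929 0.07272724143784644
[ 0.48909416 -0.31486896  0.126     ] 0.07265881494521288 0.07295843846050036
hub [ 0.537209   -0.34686873  0.127     ]
```

Request:
step_arm --targets '[{"tx":-1,"ty":-1,"tz":25,"ax":0,"ay":0,"az":0,"grip":14},{"tx":0,"ty":0,"tz":40,"ax":0,"ay":0,"az":0,"grip":14},{"tx":0,"ty":0,"tz":40,"ax":0,"ay":0,"az":0,"grip":14},{"tx":0,"ty":0,"tz":30,"ax":0,"ay":0,"az":0,"grip":14},{"tx":0,"ty":0,"tz":20,"ax":0,"ay":0,"az":0,"grip":14},{"tx":0,"ty":0,"tz":15,"ax":0,"ay":0,"az":0,"grip":14},{"tx":0,"ty":0,"tz":8,"ax":0,"ay":0,"az":0,"grip":14},{"tx":0,"ty":0,"tz":4,"ax":0,"ay":0,"az":0,"grip":14},{"tx":0,"ty":0,"tz":0,"ax":0,"ay":0,"az":0,"grip":14},{"tx":0,"ty":0,"tz":0,"ax":0,"ay":0,"az":0,"grip":14},{"tx":0,"ty":0,"tz":0,"ax":0,"ay":0,"az":0,"grip":14}]'

```text
t: 31.4
tool_pos: [0.5292, -0.4053, 0.139]
orientation: [2.299, 2.139, 0.0]
force: [0.3, -0.0, -0.6]
opening: 0.0878
```

Request:
step_arm --targets '[{"tx":1,"ty":0,"tz":2,"ax":0,"ay":0,"az":0,"grip":14},{"tx":0,"ty":0,"tz":1,"ax":0,"ay":0,"az":0,"grip":14},{"tx":0,"ty":0,"tz":0,"ax":0,"ay":0,"az":0,"grip":14},{"tx":0,"ty":0,"tz":0,"ax":0,"ay":0,"az":0,"grip":14}]'

```text
t: 31.8
tool_pos: [0.5287, -0.4037, 0.1345]
orientation: [-2.3, -2.14, 0.0]
force: [0.5, 0.0, -0.2]
opening: 0.0878
```

Request:
step_arm --targets '[{"tx":0,"ty":0,"tz":0,"ax":0,"ay":0,"az":0,"grip":255},{"tx":0,"ty":0,"tz":0,"ax":0,"ay":0,"az":0,"grip":255},{"tx":0,"ty":0,"tz":0,"ax":0,"ay":0,"az":0,"grip":255},{"tx":0,"ty":0,"tz":0,"ax":0,"ay":0,"az":0,"grip":255},{"tx":0,"ty":0,"tz":0,"ax":0,"ay":0,"az":0,"grip":255},{"tx":0,"ty":0,"tz":0,"ax":0,"ay":0,"az":0,"grip":255}]' --squeeze 35

```text
t: 32.4
tool_pos: [0.5287, -0.4037, 0.1347]
orientation: [2.3, 2.14, 0.0]
force: [0.7, -0.0, -0.5]
opening: 0.0739
```

Gripped at 74 mm. Lifting.

Request:
step_arm --targets '[{"tx":0,"ty":0,"tz":-8,"ax":0,"ay":0,"az":0,"grip":255},{"tx":0,"ty":0,"tz":-20,"ax":0,"ay":0,"az":0,"grip":255},{"tx":0,"ty":0,"tz":-35,"ax":0,"ay":0,"az":0,"grip":255},{"tx":0,"ty":0,"tz":-40,"ax":0,"ay":0,"az":0,"grip":255},{"tx":0,"ty":0,"tz":-40,"ax":0,"ay":0,"az":0,"grip":255},{"tx":0,"ty":0,"tz":-30,"ax":0,"ay":0,"az":0,"grip":255},{"tx":0,"ty":0,"tz":0,"ax":0,"ay":0,"az":0,"grip":255},{"tx":0,"ty":0,"tz":0,"ax":0,"ay":0,"az":0,"grip":255}]'

```text
t: 33.2
tool_pos: [0.529, -0.4039, 0.3084]
orientation: [2.299, 2.139, 0.0]
force: [0.5, 0.3, -2.7]
opening: 0.0739
```

```bash
python3 - <<'E'
from h import *
st(); snap('wrist','w16')
# tray axes
b=np.array([[.48,.3663],[.4848,.1782],[.3003,.1724],[.2928,.3564]]);print(b.mean(0))
go(.432,.222,.30)
E
```

```text
{'t': 33.2, 'q': [-0.7291, 0.2917, 1.1677, 0.0, 1.6804, -0.6572], 'tool_pos': [0.529, -0.4039, 0.3084], 'orientation': [2.2986, 2.139, 0.0003], 'force': [0.5419, 0.2674, -2.7258], 'opening': 0.0739}
[0.389475 0.268325]
yaw 85.87 tilt [0.0008, -0.0011, -1.0] az -0.0 tx ty tz mm [616.9, -141.2, 6.5]
```

View pics/w16.png

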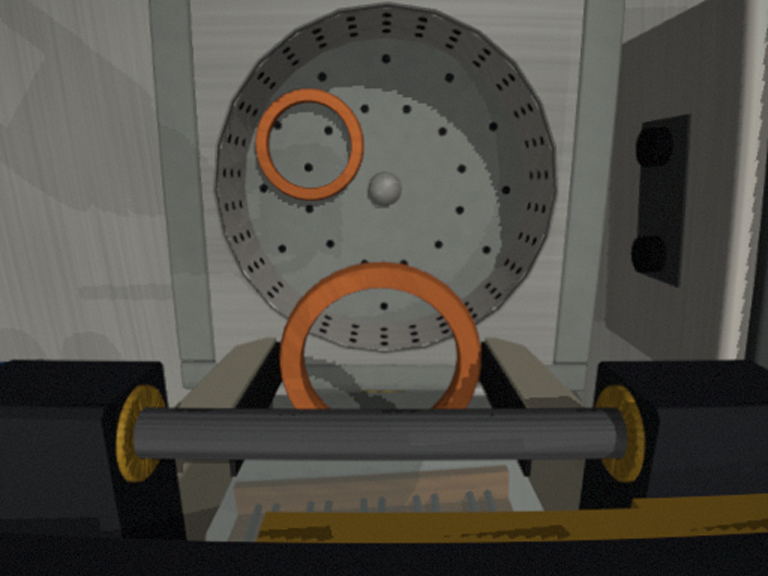

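```bash
python3 - <<'E'
from h import *
go(.391,.225,.30,92.4)
E
```

```text
yaw 85.87 tilt [0.0008, -0.0011, -1.0] az -0.1139 tx ty tz mm [633.7, -111.0, 6.5]
```

Request:
step_arm --targets '[{"tx":0,"ty":0,"tz":0,"ax":0,"ay":0,"az":-0.114,"grip":255},{"tx":25,"ty":0,"tz":0,"ax":0,"ay":0,"az":0,"grip":255},{"tx":35,"ty":-4,"tz":0,"ax":0,"ay":0,"az":0,"grip":255},{"tx":40,"ty":-8,"tz":0,"ax":0,"ay":0,"az":0,"grip":255},{"tx":40,"ty":-8,"tz":0,"ax":0,"ay":0,"az":0,"grip":255},{"tx":40,"ty":-8,"tz":0,"ax":0,"ay":0,"az":0,"grip":255},{"tx":40,"ty":-8,"tz":0,"ax":0,"ay":0,"az":0,"grip":255},{"tx":40,"ty":-8,"tz":0,"ax":0,"ay":0,"az":0,"grip":255},{"tx":40,"ty":-8,"tz":0,"ax":0,"ay":0,"az":0,"grip":255},{"tx":40,"ty":-8,"tz":0,"ax":0,"ay":0,"az":0,"grip":255},{"tx":40,"ty":-8,"tz":0,"ax":0,"ay":0,"az":0,"grip":255},{"tx":40,"ty":-8,"tz":0,"ax":0,"ay":0,"az":0,"grip":255},{"tx":40,"ty":-8,"tz":0,"ax":0,"ay":0,"az":0,"grip":255},{"tx":40,"ty":-8,"tz":0,"ax":0,"ay":0,"az":0,"grip":255},{"tx":40,"ty":-8,"tz":0,"ax":0,"ay":0,"az":0,"grip":255},{"tx":40,"ty":-8,"tz":0,"ax":0,"ay":0,"az":0,"grip":255},{"tx":35,"ty":-3,"tz":0,"ax":0,"ay":0,"az":0,"grip":255},{"tx":18,"ty":0,"tz":0,"ax":0,"ay":0,"az":0,"grip":255},{"tx":0,"ty":0,"tz":0,"ax":0,"ay":0,"az":0,"grip":255},{"tx":0,"ty":0,"tz":0,"ax":0,"ay":0,"az":0,"grip":255}]'

```text
t: 35.25
tool_pos: [0.3905, 0.2236, 0.3057]
orientation: [-2.172, -2.268, 0.005]
force: [1.0, -0.2, -1.0]
opening: 0.0737
```

```bash
python3 - <<'E'
from h import *
st(); snap('wrist','w17');snap('side','s17'); go(.391,.225,.03,92.4)
E
```

```text
{'t': 35.25, 'q': [0.4064, -0.2983, 1.7613, -0.0004, 1.6821, 0.3633], 'tool_pos': [0.3905, 0.2236, 0.3057], 'orientation': [-2.1723, -2.2681, 0.0053], 'force': [0.9892, -0.2102, -1.0244], 'opening': 0.0737}
yaw 92.36 tilt [-0.001, -0.0016, -1.0] az -0.0006 tx ty tz mm [2.0, 0.0, 276.6]
```

View pics/w17.png

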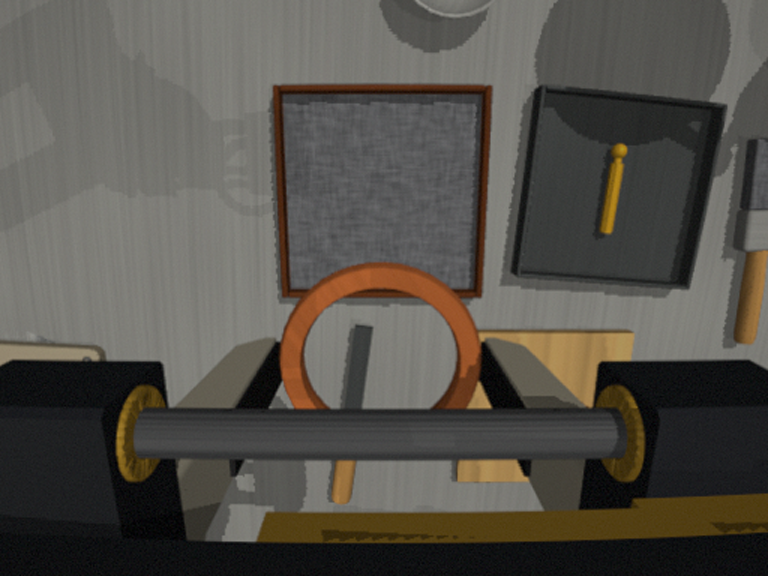

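View pics/s17.png

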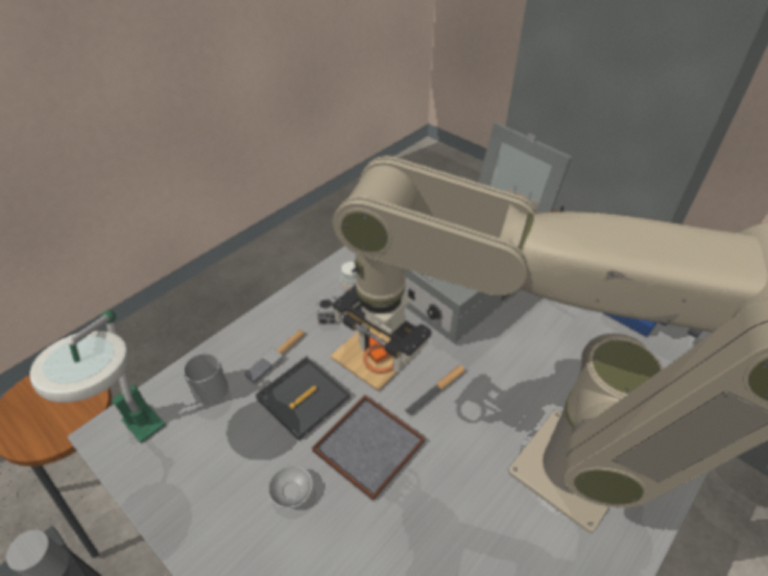

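```bash
python3 - <<'E'
from h import *
c=load('w17'); 
for p in((.3895,.268,.02),(.391,.225,.006),(.48,.3663,.02),(.4848,.1782,.02)): print(proj(c,p)*1.5)
q=np.array([pt(c,u/1.5,v/1.5,.02) for u,v in((274,86),(491,87),(480,297),(281,297))]);print(q.round(4).tolist(),q.mean(0))
E
```

```text
[380.99562351 199.34430958]
[380.62094127 244.66232111]
[491.15708736  88.75642258]
[477.560547   300.36377033]
[[0.2934, 0.3606, 0.02], [0.4797, 0.3677, 0.02], [0.4868, 0.1816, 0.02], [0.299, 0.1734, 0.02]] [0.38974694 0.27081887 0.02      ]
```

Request:
step_arm --targets '[{"tx":2,"ty":0,"tz":30,"ax":0,"ay":0,"az":0,"grip":255},{"tx":0,"ty":0,"tz":45,"ax":0,"ay":0,"az":0,"grip":255},{"tx":0,"ty":0,"tz":45,"ax":0,"ay":0,"az":0,"grip":255},{"tx":0,"ty":0,"tz":45,"ax":0,"ay":0,"az":0,"grip":255},{"tx":0,"ty":0,"tz":40,"ax":0,"ay":0,"az":0,"grip":255},{"tx":0,"ty":0,"tz":30,"ax":0,"ay":0,"az":0,"grip":255},{"tx":0,"ty":0,"tz":20,"ax":0,"ay":0,"az":0,"grip":255},{"tx":0,"ty":0,"tz":10,"ax":0,"ay":0,"az":0,"grip":255},{"tx":0,"ty":0,"tz":6,"ax":0,"ay":0,"az":0,"grip":255},{"tx":0,"ty":0,"tz":0,"ax":0,"ay":0,"az":0,"grip":255},{"tx":0,"ty":0,"tz":0,"ax":0,"ay":0,"az":0,"grip":255},{"tx":0,"ty":0,"tz":0,"ax":0,"ay":0,"az":0,"grip":255}]'

```text
t: 36.55
tool_pos: [0.3922, 0.2264, 0.0379]
orientation: [2.174, 2.267, 0.003]
force: [0.8, 0.7, -0.9]
opening: 0.0739
```

Request:
step_arm --targets '[{"tx":0,"ty":0,"tz":6,"ax":0,"ay":0,"az":0,"grip":255},{"tx":0,"ty":0,"tz":4,"ax":0,"ay":0,"az":0,"grip":255},{"tx":0,"ty":0,"tz":2,"ax":0,"ay":0,"az":0,"grip":255},{"tx":0,"ty":0,"tz":1,"ax":0,"ay":0,"az":0,"grip":255},{"tx":0,"ty":0,"tz":0,"ax":0,"ay":0,"az":0,"grip":255},{"tx":0,"ty":0,"tz":0,"ax":0,"ay":0,"az":0,"grip":255}]'

```text
t: 37.15
tool_pos: [0.3912, 0.2261, 0.0237]
orientation: [2.174, 2.268, 0.0]
force: [0.5, 0.6, -0.6]
opening: 0.0734
```

Request:
step_arm --targets '[{"tx":0,"ty":0,"tz":1,"ax":0,"ay":0,"az":0,"grip":255},{"tx":0,"ty":0,"tz":0,"ax":0,"ay":0,"az":0,"grip":255},{"tx":0,"ty":0,"tz":0,"ax":0,"ay":0,"az":0,"grip":19},{"tx":0,"ty":0,"tz":0,"ax":0,"ay":0,"az":0,"grip":19},{"tx":0,"ty":0,"tz":0,"ax":0,"ay":0,"az":0,"grip":19},{"tx":0,"ty":0,"tz":-15,"ax":0,"ay":0,"az":0,"grip":19},{"tx":0,"ty":0,"tz":-40,"ax":0,"ay":0,"az":0,"grip":14},{"tx":0,"ty":0,"tz":-45,"ax":0,"ay":0,"az":0,"grip":14},{"tx":0,"ty":0,"tz":-45,"ax":0,"ay":0,"az":0,"grip":14},{"tx":0,"ty":0,"tz":-45,"ax":0,"ay":0,"az":0,"grip":14},{"tx":0,"ty":0,"tz":-45,"ax":0,"ay":0,"az":0,"grip":14},{"tx":0,"ty":0,"tz":-45,"ax":0,"ay":0,"az":0,"grip":14},{"tx":0,"ty":0,"tz":-15,"ax":0,"ay":0,"az":0,"grip":14},{"tx":0,"ty":0,"tz":0,"ax":0,"ay":0,"az":0,"grip":14},{"tx":0,"ty":0,"tz":0,"ax":0,"ay":0,"az":0,"grip":14}]'

```text
t: 38.65
tool_pos: [0.3909, 0.2259, 0.3162]
orientation: [-2.174, -2.267, 0.002]
force: [0.3, 0.5, -1.5]
opening: 0.0882
```

```bash
python3 - <<'E'
from h import *
st(); snap('wrist','w18');snap('top','t18'); crop('t18',310,165,410,255,7,'t18c'); go(.4886,-.315,.32,146.2)
E
```

```text
{'t': 38.65, 'q': [0.4104, -0.296, 1.7407, -0.0, 1.6983, 0.3684], 'tool_pos': [0.3909, 0.2259, 0.3162], 'orientation': [-2.1739, -2.2672, 0.0022], 'force': [0.3419, 0.4619, -1.5113], 'opening': 0.0882}
yaw 92.41 tilt [-0.0015, -0.0038, -1.0] az -0.9389 tx ty tz mm [-382.4, -394.6, -5.0]
```

View pics/w18.png

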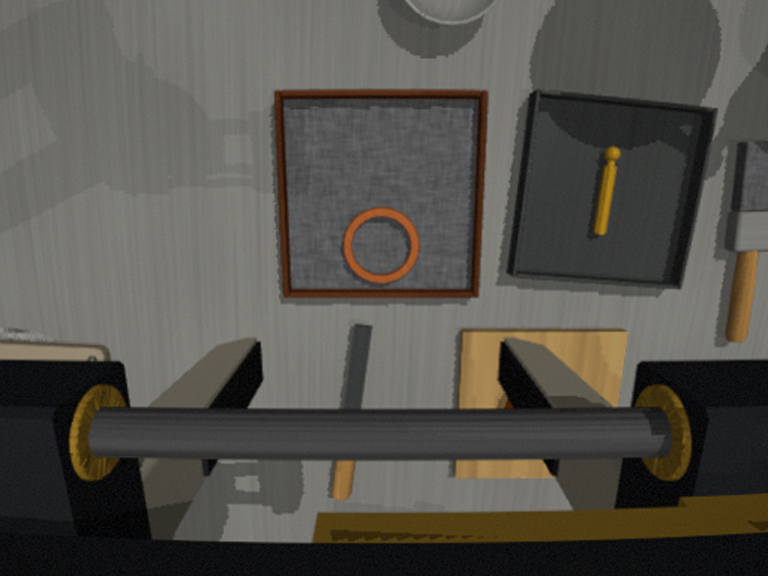

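View pics/t18.png

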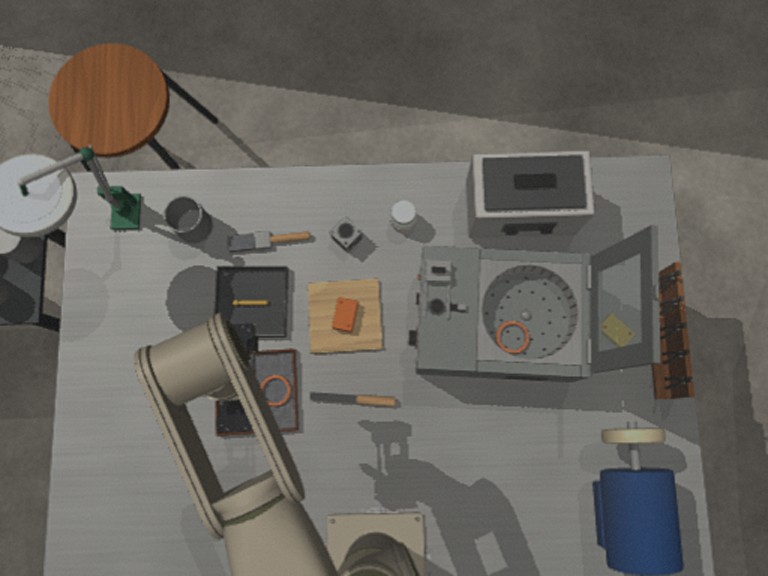

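The first bangle lies flat at (381,245) in the felt tray; the second is still at (513,337) in the basket.

Request:
step_arm --targets '[{"tx":0,"ty":0,"tz":-5,"ax":0,"ay":0,"az":-0.134,"grip":14},{"tx":0,"ty":0,"tz":0,"ax":0,"ay":0,"az":-0.134,"grip":14},{"tx":0,"ty":0,"tz":0,"ax":0,"ay":0,"az":-0.134,"grip":14},{"tx":0,"ty":0,"tz":0,"ax":0,"ay":0,"az":-0.134,"grip":14},{"tx":0,"ty":0,"tz":0,"ax":0,"ay":0,"az":-0.134,"grip":14},{"tx":0,"ty":0,"tz":0,"ax":0,"ay":0,"az":-0.134,"grip":14},{"tx":0,"ty":0,"tz":0,"ax":0,"ay":0,"az":-0.135,"grip":14},{"tx":-20,"ty":-20,"tz":0,"ax":0,"ay":0,"az":0,"grip":14},{"tx":-30,"ty":-31,"tz":0,"ax":0,"ay":0,"az":0,"grip":14},{"tx":-30,"ty":-31,"tz":0,"ax":0,"ay":0,"az":0,"grip":14},{"tx":-30,"ty":-31,"tz":0,"ax":0,"ay":0,"az":0,"grip":14},{"tx":-30,"ty":-31,"tz":0,"ax":0,"ay":0,"az":0,"grip":14},{"tx":-30,"ty":-31,"tz":0,"ax":0,"ay":0,"az":0,"grip":14},{"tx":-30,"ty":-31,"tz":0,"ax":0,"ay":0,"az":0,"grip":14},{"tx":-30,"ty":-31,"tz":0,"ax":0,"ay":0,"az":0,"grip":14},{"tx":-30,"ty":-31,"tz":0,"ax":0,"ay":0,"az":0,"grip":14},{"tx":-30,"ty":-31,"tz":0,"ax":0,"ay":0,"az":0,"grip":14},{"tx":-30,"ty":-31,"tz":0,"ax":0,"ay":0,"az":0,"grip":14},{"tx":-30,"ty":-31,"tz":0,"ax":0,"ay":0,"az":0,"grip":14},{"tx":-20,"ty":-20,"tz":0,"ax":0,"ay":0,"az":0,"grip":14}]'

```text
t: 40.75
tool_pos: [0.4858, -0.2987, 0.3195]
orientation: [-0.914, -3.001, -0.002]
force: [0.2, -0.0, 0.2]
opening: 0.088
```

Request:
step_arm --targets '[{"tx":-12,"ty":-14,"tz":0,"ax":0,"ay":0,"az":0,"grip":14},{"tx":0,"ty":0,"tz":0,"ax":0,"ay":0,"az":0,"grip":14},{"tx":0,"ty":0,"tz":0,"ax":0,"ay":0,"az":0,"grip":14}]'

```text
t: 41.05
tool_pos: [0.4883, -0.3142, 0.3205]
orientation: [-0.913, -3.003, -0.002]
force: [0.7, 0.4, -0.4]
opening: 0.0876
```

```bash
python3 - <<'E'
from h import *
st(); snap('wrist','w19'); go(.4888,-.315,.136,146.2)
E
```

```text
{'t': 41.05, 'q': [-0.6602, 0.062, 1.4025, 0.0003, 1.6807, -1.6405], 'tool_pos': [0.4883, -0.3142, 0.3205], 'orientation': [-0.9131, -3.0026, -0.0025], 'force': [0.6643, 0.3847, -0.389], 'opening': 0.0876}
yaw 146.21 tilt [0.0026, 0.0005, -1.0] az 0.0003 tx ty tz mm [-0.9, -0.9, 185.2]
```

View pics/w19.png

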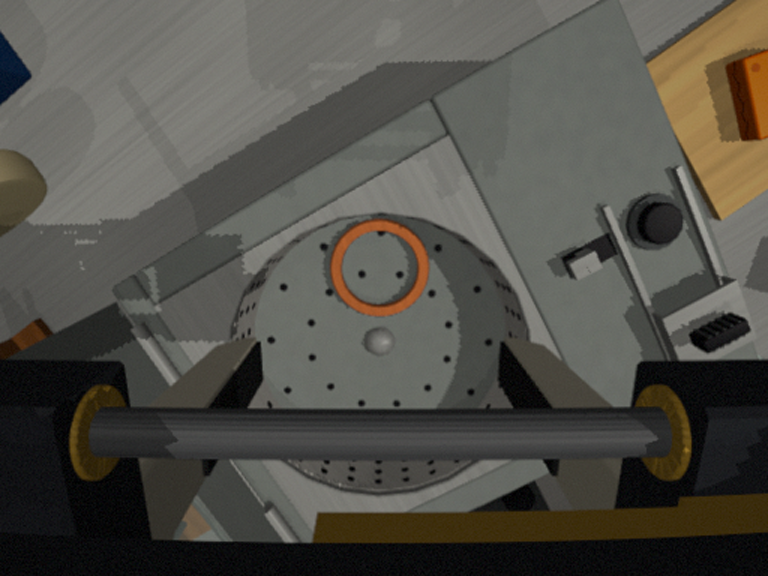

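Request:
step_arm --targets '[{"tx":-0.5,"ty":-0.5,"tz":25,"ax":0,"ay":0,"az":0,"grip":14},{"tx":0,"ty":0,"tz":40,"ax":0,"ay":0,"az":0,"grip":14},{"tx":0,"ty":0,"tz":40,"ax":0,"ay":0,"az":0,"grip":14},{"tx":0,"ty":0,"tz":30,"ax":0,"ay":0,"az":0,"grip":14},{"tx":0,"ty":0,"tz":20,"ax":0,"ay":0,"az":0,"grip":14},{"tx":0,"ty":0,"tz":15,"ax":0,"ay":0,"az":0,"grip":14},{"tx":0,"ty":0,"tz":8,"ax":0,"ay":0,"az":0,"grip":14},{"tx":0,"ty":0,"tz":4,"ax":0,"ay":0,"az":0,"grip":14},{"tx":0,"ty":0,"tz":2,"ax":0,"ay":0,"az":0,"grip":14},{"tx":0,"ty":0,"tz":0,"ax":0,"ay":0,"az":0,"grip":14},{"tx":0,"ty":0,"tz":0,"ax":0,"ay":0,"az":0,"grip":14},{"tx":0,"ty":0,"tz":0,"ax":0,"ay":0,"az":0,"grip":14}]'

```text
t: 42.3
tool_pos: [0.4895, -0.3157, 0.1395]
orientation: [0.913, 3.005, -0.001]
force: [0.9, -0.7, 0.2]
opening: 0.0877
```

Request:
step_arm --targets '[{"tx":0,"ty":0,"tz":2,"ax":0,"ay":0,"az":0,"grip":14},{"tx":0,"ty":0,"tz":0,"ax":0,"ay":0,"az":0,"grip":14},{"tx":0,"ty":0,"tz":0,"ax":0,"ay":0,"az":0,"grip":14}]'

```text
t: 42.6
tool_pos: [0.489, -0.3154, 0.1366]
orientation: [-0.913, -3.006, -0.0]
force: [0.1, 0.6, 0.1]
opening: 0.0874
```

Request:
step_arm --targets '[{"tx":0,"ty":0,"tz":1.5,"ax":0,"ay":0,"az":0,"grip":14},{"tx":0,"ty":0,"tz":0,"ax":0,"ay":0,"az":0,"grip":14},{"tx":0,"ty":0,"tz":0,"ax":0,"ay":0,"az":0,"grip":255},{"tx":0,"ty":0,"tz":0,"ax":0,"ay":0,"az":0,"grip":255},{"tx":0,"ty":0,"tz":0,"ax":0,"ay":0,"az":0,"grip":255},{"tx":0,"ty":0,"tz":0,"ax":0,"ay":0,"az":0,"grip":255},{"tx":0,"ty":0,"tz":0,"ax":0,"ay":0,"az":0,"grip":255},{"tx":0,"ty":0,"tz":0,"ax":0,"ay":0,"az":0,"grip":255}]' --squeeze 35

```text
t: 43.4
tool_pos: [0.4891, -0.3154, 0.1351]
orientation: [0.913, 3.006, 0.0]
force: [0.7, 1.1, -0.3]
opening: 0.074
```

Request:
step_arm --targets '[{"tx":0,"ty":0,"tz":-8,"ax":0,"ay":0,"az":0,"grip":255},{"tx":0,"ty":0,"tz":-20,"ax":0,"ay":0,"az":0,"grip":255},{"tx":0,"ty":0,"tz":-35,"ax":0,"ay":0,"az":0,"grip":255},{"tx":0,"ty":0,"tz":-40,"ax":0,"ay":0,"az":0,"grip":255},{"tx":0,"ty":0,"tz":-40,"ax":0,"ay":0,"az":0,"grip":255},{"tx":0,"ty":0,"tz":-30,"ax":0,"ay":0,"az":0,"grip":255},{"tx":0,"ty":0,"tz":0,"ax":0,"ay":0,"az":0,"grip":255},{"tx":0,"ty":0,"tz":0,"ax":0,"ay":0,"az":0,"grip":255}]'

```text
t: 44.2
tool_pos: [0.4893, -0.3156, 0.3088]
orientation: [0.913, 3.005, -0.001]
force: [0.6, 0.1, -2.2]
opening: 0.0744
```

```bash
python3 - <<'E'
from h import *
st(); snap('wrist','w20'); go(.387,.312,.31,92.4)
E
```

```text
{'t': 44.2, 'q': [-0.6609, 0.0618, 1.4238, -0.0, 1.6545, -1.6418], 'tool_pos': [0.4893, -0.3156, 0.3088], 'orientation': [0.9127, 3.0045, -0.0009], 'force': [0.5799, 0.088, -2.2232], 'opening': 0.0744}
yaw 146.21 tilt [0.0013, 0.0001, -1.0] az 0.9391 tx ty tz mm [630.9, -75.4, -2.9]
```

View pics/w20.png

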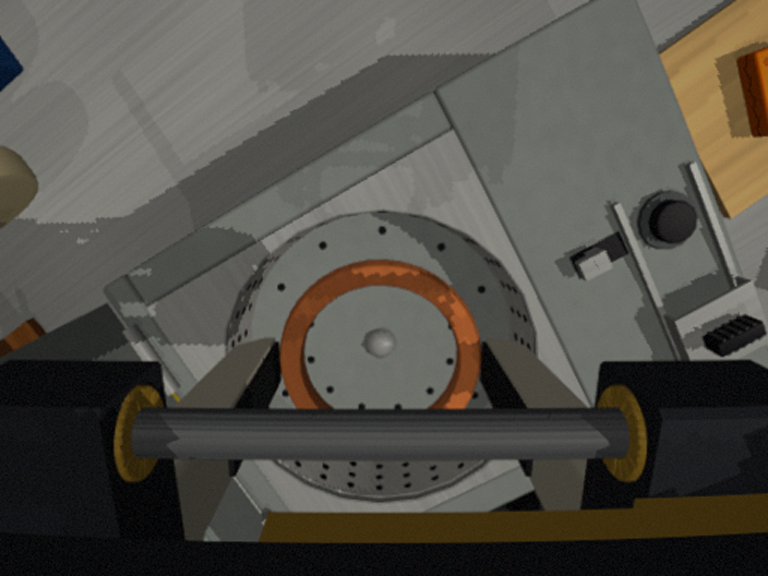

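The second bangle is held. I rotate it and carry it to the tray.

Request:
step_arm --targets '[{"tx":0,"ty":0,"tz":0,"ax":0,"ay":0,"az":0.134,"grip":255},{"tx":0,"ty":0,"tz":0,"ax":0,"ay":0,"az":0.134,"grip":255},{"tx":0,"ty":0,"tz":0,"ax":0,"ay":0,"az":0.134,"grip":255},{"tx":0,"ty":0,"tz":0,"ax":0,"ay":0,"az":0.134,"grip":255},{"tx":0,"ty":0,"tz":0,"ax":0,"ay":0,"az":0.134,"grip":255},{"tx":0,"ty":0,"tz":0,"ax":0,"ay":0,"az":0.134,"grip":255},{"tx":0,"ty":0,"tz":0,"ax":0,"ay":0,"az":0.135,"grip":255},{"tx":25,"ty":-3,"tz":0,"ax":0,"ay":0,"az":0,"grip":255},{"tx":40,"ty":-5,"tz":0,"ax":0,"ay":0,"az":0,"grip":255},{"tx":40,"ty":-5,"tz":0,"ax":0,"ay":0,"az":0,"grip":255},{"tx":40,"ty":-5,"tz":0,"ax":0,"ay":0,"az":0,"grip":255},{"tx":40,"ty":-5,"tz":0,"ax":0,"ay":0,"az":0,"grip":255},{"tx":40,"ty":-5,"tz":0,"ax":0,"ay":0,"az":0,"grip":255},{"tx":40,"ty":-5,"tz":0,"ax":0,"ay":0,"az":0,"grip":255},{"tx":40,"ty":-5,"tz":0,"ax":0,"ay":0,"az":0,"grip":255},{"tx":40,"ty":-5,"tz":0,"ax":0,"ay":0,"az":0,"grip":255},{"tx":40,"ty":-5,"tz":0,"ax":0,"ay":0,"az":0,"grip":255},{"tx":40,"ty":-5,"tz":0,"ax":0,"ay":0,"az":0,"grip":255},{"tx":40,"ty":-5,"tz":0,"ax":0,"ay":0,"az":0,"grip":255},{"tx":40,"ty":-5,"tz":0,"ax":0,"ay":0,"az":0,"grip":255}]'

```text
t: 46.25
tool_pos: [0.4034, 0.1878, 0.3058]
orientation: [-2.173, -2.266, 0.005]
force: [0.6, -0.3, -1.4]
opening: 0.0743
```

Request:
step_arm --targets '[{"tx":40,"ty":-5,"tz":0,"ax":0,"ay":0,"az":0,"grip":255},{"tx":40,"ty":-5,"tz":0,"ax":0,"ay":0,"az":0,"grip":255},{"tx":32,"ty":-2,"tz":0,"ax":0,"ay":0,"az":0,"grip":255},{"tx":13,"ty":0,"tz":0,"ax":0,"ay":0,"az":0,"grip":255},{"tx":0,"ty":0,"tz":0,"ax":0,"ay":0,"az":0,"grip":255},{"tx":0,"ty":0,"tz":0,"ax":0,"ay":0,"az":0,"grip":255},{"tx":0,"ty":0,"tz":0,"ax":0,"ay":0,"az":0,"grip":255}]'

```text
t: 46.95
tool_pos: [0.3879, 0.3097, 0.3076]
orientation: [2.176, 2.266, -0.002]
force: [0.2, -0.4, -1.0]
opening: 0.0741
```

```bash
python3 - <<'E'
from h import *
st(); snap('wrist','w21'); snap('side','s21'); crop('s21',170,190,320,350,5,'s21c'); c=load('w18')
p=[pt(c,u/1.5,v/1.5,.014) for u,v in((344,245),(419,245),(381,207),(381,283))]; print('placed ring',np.mean(p,0)); go(.387,.314,.025,92.4)
E
```

```text
{'t': 46.95, 'q': [0.5706, -0.1706, 1.6498, -0.0004, 1.6633, 0.5299], 'tool_pos': [0.3879, 0.3097, 0.3076], 'orientation': [2.1757, 2.2661, -0.0017], 'force': [0.2104, -0.4291, -1.0407], 'opening': 0.0741}
placed ring [0.39255343 0.22666788 0.014     ]
yaw 92.31 tilt [-0.0002, 0.0, -1.0] az -0.0016 tx ty tz mm [4.2, -0.9, 283.1]
```

View pics/w21.png

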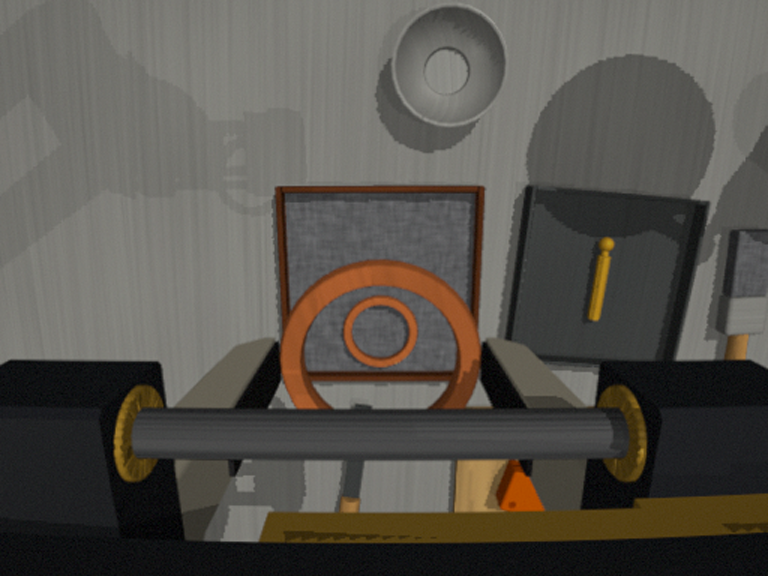

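View pics/s21c.png

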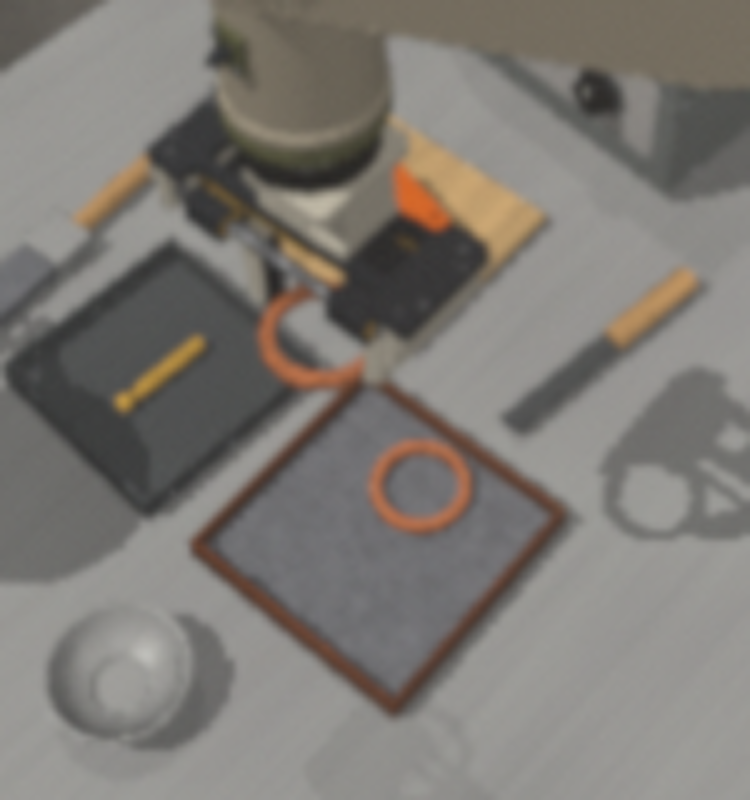

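Request:
step_arm --targets '[{"tx":4,"ty":0,"tz":30,"ax":0,"ay":0,"az":0,"grip":255},{"tx":0,"ty":0,"tz":45,"ax":0,"ay":0,"az":0,"grip":255},{"tx":0,"ty":0,"tz":45,"ax":0,"ay":0,"az":0,"grip":255},{"tx":0,"ty":0,"tz":45,"ax":0,"ay":0,"az":0,"grip":255},{"tx":0,"ty":0,"tz":40,"ax":0,"ay":0,"az":0,"grip":255},{"tx":0,"ty":0,"tz":30,"ax":0,"ay":0,"az":0,"grip":255},{"tx":0,"ty":0,"tz":20,"ax":0,"ay":0,"az":0,"grip":255},{"tx":0,"ty":0,"tz":10,"ax":0,"ay":0,"az":0,"grip":255},{"tx":0,"ty":0,"tz":8,"ax":0,"ay":0,"az":0,"grip":255},{"tx":0,"ty":0,"tz":0,"ax":0,"ay":0,"az":0,"grip":255},{"tx":0,"ty":0,"tz":0,"ax":0,"ay":0,"az":0,"grip":255},{"tx":0,"ty":0,"tz":0,"ax":0,"ay":0,"az":0,"grip":255}]'

```text
t: 48.25
tool_pos: [0.3885, 0.3155, 0.0365]
orientation: [2.174, 2.267, 0.004]
force: [0.1, 0.4, -2.6]
opening: 0.0741
```

Request:
step_arm --targets '[{"tx":0,"ty":0,"tz":5,"ax":0,"ay":0,"az":0,"grip":255},{"tx":0,"ty":0,"tz":4,"ax":0,"ay":0,"az":0,"grip":255},{"tx":0,"ty":0,"tz":2,"ax":0,"ay":0,"az":0,"grip":255},{"tx":0,"ty":0,"tz":0,"ax":0,"ay":0,"az":0,"grip":255},{"tx":0,"ty":0,"tz":0,"ax":0,"ay":0,"az":0,"grip":255},{"tx":0,"ty":0,"tz":0,"ax":0,"ay":0,"az":0,"grip":255}]'

```text
t: 48.85
tool_pos: [0.3876, 0.315, 0.0242]
orientation: [2.174, 2.268, 0.0]
force: [0.1, 0.4, -0.8]
opening: 0.0746
```

Request:
step_arm --targets '[{"tx":0,"ty":0,"tz":1,"ax":0,"ay":0,"az":0,"grip":255},{"tx":0,"ty":0,"tz":0.5,"ax":0,"ay":0,"az":0,"grip":255},{"tx":0,"ty":0,"tz":0,"ax":0,"ay":0,"az":0,"grip":19},{"tx":0,"ty":0,"tz":0,"ax":0,"ay":0,"az":0,"grip":19},{"tx":0,"ty":0,"tz":0,"ax":0,"ay":0,"az":0,"grip":19},{"tx":0,"ty":0,"tz":-15,"ax":0,"ay":0,"az":0,"grip":19},{"tx":0,"ty":0,"tz":-40,"ax":0,"ay":0,"az":0,"grip":14},{"tx":0,"ty":0,"tz":-45,"ax":0,"ay":0,"az":0,"grip":14},{"tx":0,"ty":0,"tz":-45,"ax":0,"ay":0,"az":0,"grip":14},{"tx":0,"ty":0,"tz":-45,"ax":0,"ay":0,"az":0,"grip":14},{"tx":0,"ty":0,"tz":-45,"ax":0,"ay":0,"az":0,"grip":14},{"tx":0,"ty":0,"tz":-45,"ax":0,"ay":0,"az":0,"grip":14},{"tx":-20,"ty":0,"tz":-20,"ax":0,"ay":0,"az":0,"grip":14},{"tx":-40,"ty":0,"tz":-20,"ax":0,"ay":0,"az":0,"grip":14},{"tx":-40,"ty":0,"tz":-20,"ax":0,"ay":0,"az":0,"grip":14},{"tx":-40,"ty":0,"tz":0,"ax":0,"ay":0,"az":0,"grip":14},{"tx":-40,"ty":0,"tz":0,"ax":0,"ay":0,"az":0,"grip":14},{"tx":-40,"ty":0,"tz":0,"ax":0,"ay":0,"az":0,"grip":14},{"tx":0,"ty":0,"tz":0,"ax":0,"ay":0,"az":0,"grip":14},{"tx":0,"ty":0,"tz":0,"ax":0,"ay":0,"az":0,"grip":14}]'

```text
t: 50.85
tool_pos: [0.3969, 0.0946, 0.3627]
orientation: [2.177, 2.265, 0.001]
force: [-0.3, 0.1, 0.2]
opening: 0.0878
```

```bash
python3 - <<'E'
from h import *
st(); snap('wrist','w22'); snap('top','t22'); snap('side','s22')
E
```

```text
{'t': 50.85, 'q': [0.1077, -0.4121, 1.7462, 0.0004, 1.807, 0.0685], 'tool_pos': [0.3969, 0.0946, 0.3627], 'orientation': [2.1774, 2.2646, 0.0011], 'force': [-0.3165, 0.0682, 0.1594], 'opening': 0.0878}
```

View pics/w22.png

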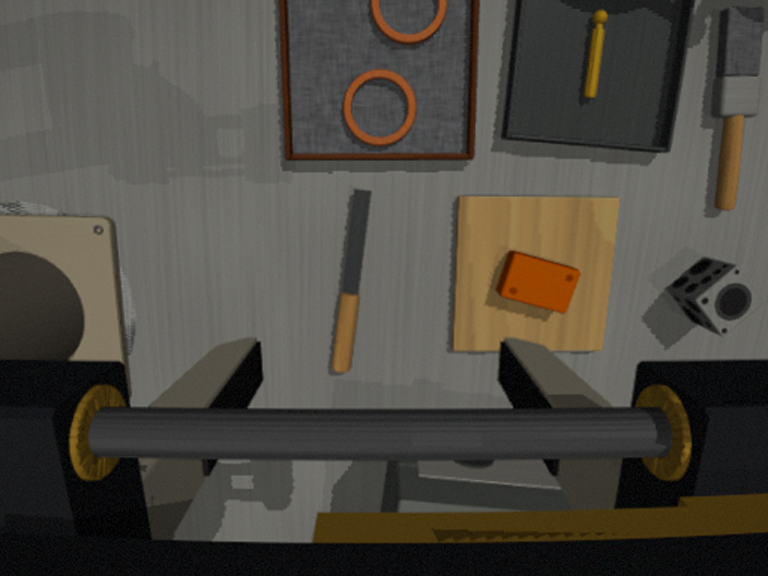

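View pics/t22.png

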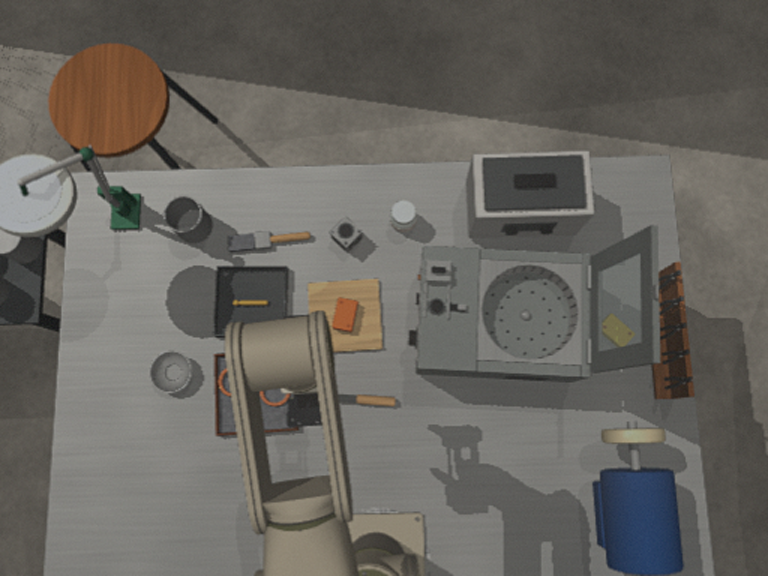

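View pics/s22.png

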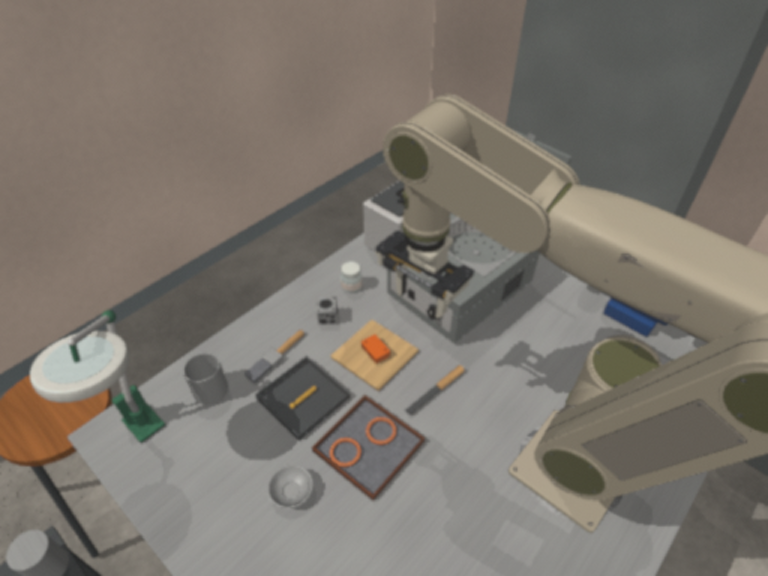

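The second bangle sits off to one side of where I let it go. Measuring both.

```bash
python3 - <<'E'
from h import *
crop('s22',200,255,295,340,8,'s22c')
c=load('w22');p=[pt(c,u/1.5,v/1.5,.015) for u,v in((344,107),(416,107),(380,70),(380,146))];print(np.mean(p,0))
a=pt(c,371/1.5,8/1.5,.015);b=pt(c,446/1.5,8/1.5,.015);print(a,b, pt(c,410/1.5,43/1.5,.015))
E
```

```text
[0.39287541 0.22578674 0.015     ]
[0.38074748 0.31666709 0.015     ] [0.45216934 0.31975943 0.015     ] [0.41942464 0.28674116 0.015     ]
```

View pics/s22c.png

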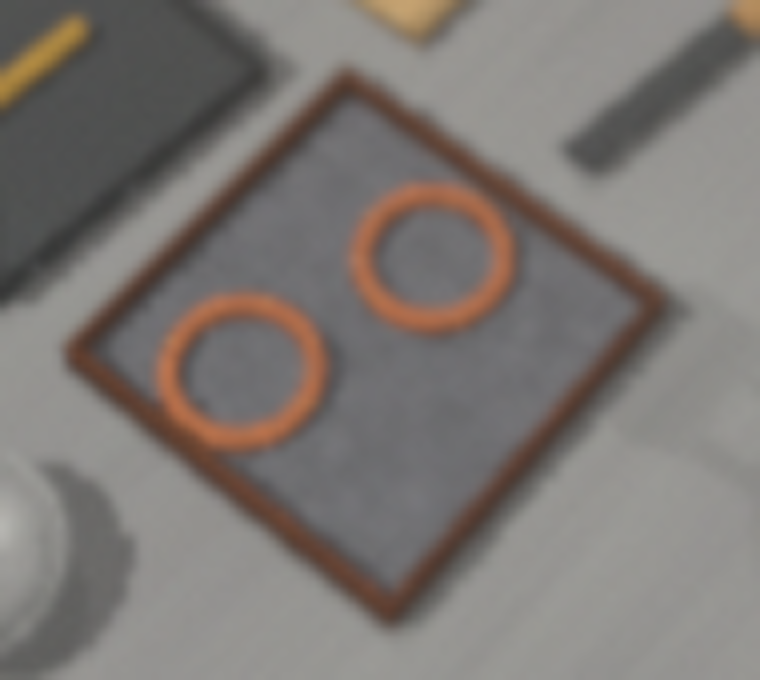

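Request:
step_arm --targets '[{"tx":40,"ty":0,"tz":10,"ax":0,"ay":0,"az":0,"grip":14},{"tx":40,"ty":0,"tz":20,"ax":0,"ay":0,"az":0,"grip":14},{"tx":40,"ty":0,"tz":20,"ax":0,"ay":0,"az":0,"grip":14},{"tx":20,"ty":0,"tz":20,"ax":0,"ay":0,"az":0,"grip":14},{"tx":0,"ty":0,"tz":20,"ax":0,"ay":0,"az":0,"grip":14},{"tx":0,"ty":0,"tz":0,"ax":0,"ay":0,"az":0,"grip":14},{"tx":0,"ty":0,"tz":0,"ax":0,"ay":0,"az":0,"grip":14}]'

```text
t: 51.7
tool_pos: [0.3903, 0.2356, 0.2727]
orientation: [-2.172, -2.269, 0.001]
force: [-0.8, 0.2, 0.8]
opening: 0.0881
```

```bash
python3 - <<'E'
from h import *
st(); snap('wrist','w23'); crop('w23',170,20,350,180,4.2,'w23c')
E
```

```text
{'t': 51.7, 'q': [0.4306, -0.2806, 1.8062, -0.0, 1.6169, 0.3869], 'tool_pos': [0.3903, 0.2356, 0.2727], 'orientation': [-2.1721, -2.2692, 0.0014], 'force': [-0.7645, 0.227, 0.7802], 'opening': 0.0881}
```

View pics/w23c.png

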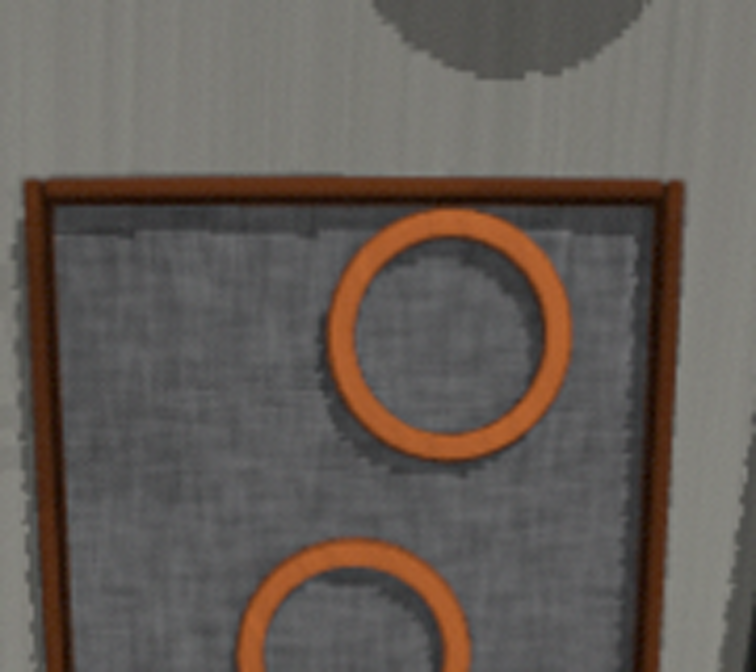

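```bash
cat > fit.py <<'E'
from h import *
from scipy.optimize import minimize
import sys
def outl(c,P,n=90):
    x,y,z,rx,ry=P; R=Ro.from_rotvec([rx,ry,0]).as_matrix(); pts=[]
    for r,zz in((.037,0),(.037,.010)):
        for t in np.linspace(0,2*np.pi,n,endpoint=False): pts.append(proj(c,R@np.array([r*np.cos(t),r*np.sin(t),zz])+[x,y,z]))
    return cv2.convexHull(np.array(pts,np.float32))
def fit(f,seed,P0):
    c=load(f);im=cv2.imread('pics/'+f+'_raw.png');hsv=cv2.cvtColor(im,cv2.COLOR_BGR2HSV)
    m=((hsv[...,0]<14)&(hsv[...,1]>110)&(hsv[...,2]>100)).astype(np.uint8)
    n,l,s,ce=cv2.connectedComponentsWithStats(m)
    i=min(range(1,n),key=lambda k:np.hypot(*(ce[k]-seed))-1e-2*s[k,4] if s[k,4]>150 else 1e9)
    mm=(l==i).astype(np.uint8); cs=cv2.findContours(mm,cv2.RETR_EXTERNAL,cv2.CHAIN_APPROX_NONE)[0]
    h=max(cs,key=len)[:,0,:].astype(float)
    print('area',s[i],ce[i])
    def cost(P):
        o=outl(c,P); return np.mean([np.abs(cv2.pointPolygonTest(o,(p[0],p[1]),True)-.5) **1.5 for p in h])
    for fix in(True,False):
        g=(lambda q:cost([q[0],q[1],.006,0,0])) if fix else (lambda q:cost([q[0],q[1],q[2],q[3]*3,q[4]*3]))
        r=minimize(g,P0[:2] if fix else [P0[0],P0[1],.006,0,0],method='Nelder-Mead',options=dict(maxiter=800,xatol=1e-5,initial_simplex=None if fix else np.array([[*P0[:2],.006,0,0]]*6)+np.vstack([np.zeros(5),np.eye(5)*[.005,.005,.004,.03,.03]])))
        q=r.x.copy()
        if not fix: q[3:]*=3
        print(fix,q.round(4),r.fun)
E
python3 - <<'E'
from fit import *
fit('w23',(170+450/4.2,20+335/4.2),(.417,.322))
fit('s22',(230,301),(.417,.322))
fit('s22',(254,287),(.392,.2265))
fit('w18',(254,163),(.392,.2265))
E
```

```text
area [ 248   70   58   59 1055] [276.43791469  98.7014218 ]
True [0.4159 0.3235] 0.916593941433569
False [ 0.4174  0.3253 -0.0065  0.1413 -0.1125] 0.13741547032851922
area [241 223  20  19 239] [250.29288703 232.07949791]
True [0.5719 0.0511] 1.6394922783814132
False [ 0.4949  0.1354  0.1504  0.4829 -0.3639] 0.3872933400001332
area [241 223  20  19 239] [250.29288703 232.07949791]
True [0.5719 0.0511] 1.6394923059230668
False [ 0.4943  0.1289  0.1531 -1.4516 -0.2466] 0.3840419521348502
area [229 138  51  51 824] [253.82645631 162.65776699]
True [0.392  0.2268] 0.5161367407945533
False [ 0.3924  0.2253 -0.0049  0.0073 -0.05  ] 0.12101694430037788
```

```bash
python3 - <<'E'
import re
s=open('fit.py').read()
s=s.replace("def fit(f,seed,P0):","def fit(f,seed,P0,th=(14,110,100)):").replace("(hsv[...,0]<14)&(hsv[...,1]>110)&(hsv[...,2]>100)","(hsv[...,0]<th[0])&(hsv[...,1]>th[1])&(hsv[...,2]>th[2])").replace("s[k,4]>150","s[k,4]>60").replace("-1e-2*s[k,4]","")
s=s.replace("i=min","global MM\n    i=min")
open('fit.py','w').write(s)
from fit import *
im=cv2.imread('pics/s22_raw.png');hsv=cv2.cvtColor(im,cv2.COLOR_BGR2HSV)
print(hsv[255+370//8,200+157//8:200+180//8].tolist(), hsv[255+440//8-1:255+462//8,230].tolist())
for th in((14,70,60),(14,90,80)):
    fit('s22',(230,301),(.417,.322),th); fit('s22',(254,287),(.392,.2265),th)
c=load('w23');im=cv2.imread('pics/w23_raw.png')
big=cv2.resize(im[20:180,170:350],None,fx=4.2,fy=4.2,interpolation=cv2.INTER_CUBIC)
for P,col in(((.4159,.3235,.006,0,0),(0,255,0)),((.3923,.2267,.006,0,0),(0,255,0))):
    o=(outl(c,P)[:,0]-[170,20]+.5)*4.2; cv2.polylines(big,[o.astype(int)],True,col,1)
cv2.imwrite('pics/w23o.png',big)
E
```

```text
[[8, 77, 142], [10, 136, 180], [10, 144, 170]] [[10, 142, 171], [10, 142, 153], [8, 86, 116]]
area [209 264  74  69 753] [243.22177955 296.6998672 ]
True [0.3836 0.2793] 85.03425744061144
False [ 0.0969  0.5566  0.7534 -0.1037  0.1726] 5.375314664561758
area [209 264  74  69 753] [243.22177955 296.6998672 ]
True [0.3836 0.2793] 85.03426107472397
False [ 0.1055  0.5492  0.7343 -0.2618 -0.2627] 5.621847361278912
area [209 283  66  49 326] [232.52453988 306.7791411 ]
True [0.3755 0.3277] 43.29515946819224
False [0.0271 0.6221 0.8895 1.2659 0.2527] 7.260593239910333
area [244 267  38  30 204] [256.36764706 285.07352941]
True [0.3859 0.2124] 10.616910676556582
False [ 0.0071  0.608   0.9424 -2.0194 -0.1269] 3.6885091574251394
```

View pics/w23o.png

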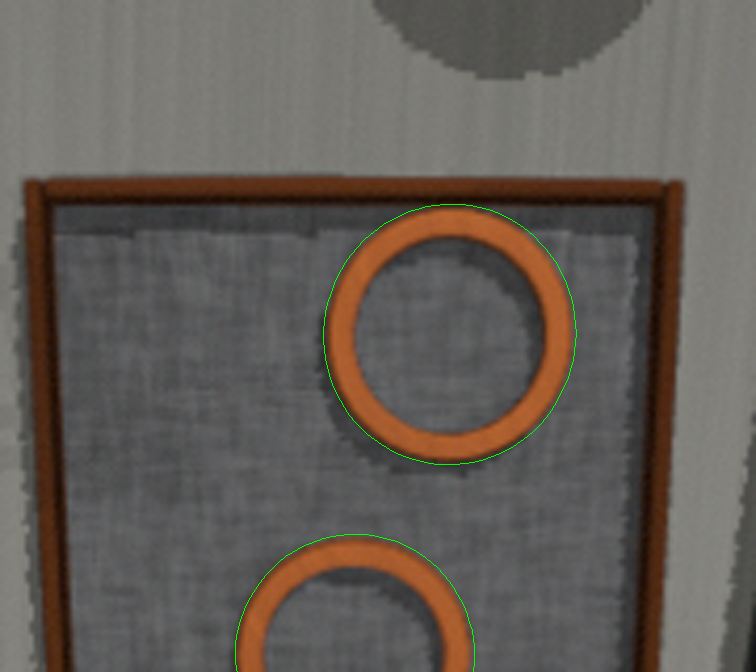

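Both bangles match a flat-ring outline on the felt. The second was knocked about 3 cm after I let it go, and sits at roughly (+29, +53) mm in the tray frame. That is inside the 60 mm limit and clear of the first. The punch, mold, lid and bystanders are all in order, so I'm handing in.

Request:
step_arm --targets '[{"tx":0,"ty":0,"tz":-30,"ax":0,"ay":0,"az":0,"grip":14},{"tx":0,"ty":0,"tz":-30,"ax":0,"ay":0,"az":0,"grip":14},{"tx":-30,"ty":0,"tz":0,"ax":0,"ay":0,"az":0,"grip":14},{"tx":0,"ty":0,"tz":0,"ax":0,"ay":0,"az":0,"grip":14},{"tx":0,"ty":0,"tz":0,"ax":0,"ay":0,"az":0,"grip":14},{"tx":0,"ty":0,"tz":0,"ax":0,"ay":0,"az":0,"grip":14}]'

```text
t: 52.35
tool_pos: [0.3922, 0.2052, 0.333]
orientation: [-2.175, -2.267, -0.001]
force: [-0.3, 0.4, 0.6]
opening: 0.0878
```

```bash
python3 - <<'E'
from h import *
st(); snap('wrist','w24'); snap('side','s24')
E
```

```text
{'t': 52.35, 'q': [0.3659, -0.3216, 1.7309, 0.0003, 1.7316, 0.3245], 'tool_pos': [0.3922, 0.2052, 0.333], 'orientation': [-2.1749, -2.267, -0.001], 'force': [-0.2726, 0.3728, 0.5532], 'opening': 0.0878}
```

View pics/w24.png

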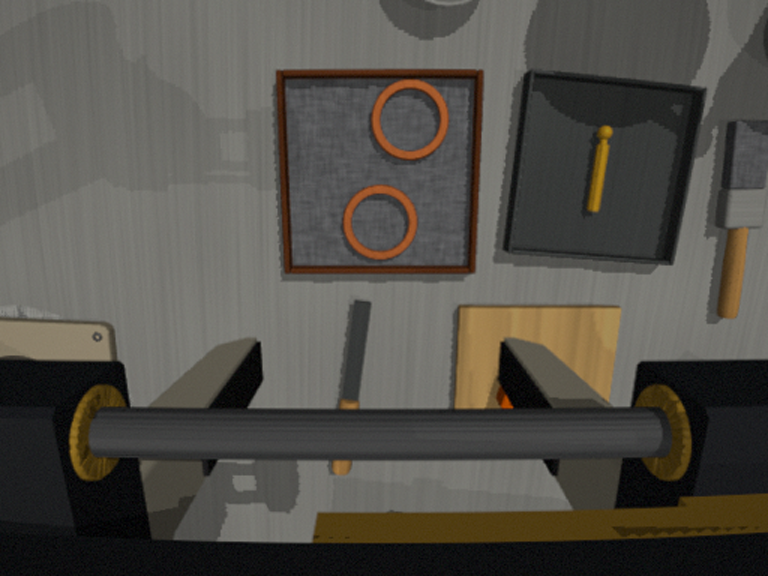

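View pics/s24.png

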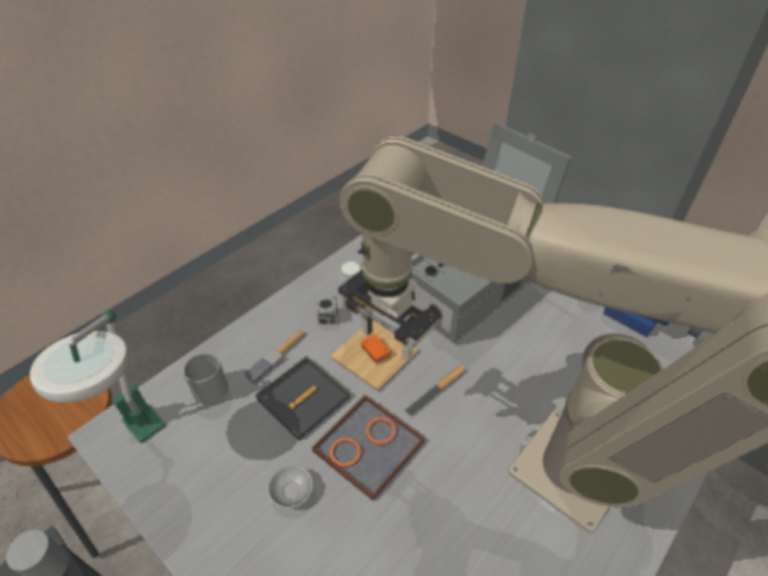

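The final view shows both rings flat on the felt (410,120) and (380,222), the punch in its tray, the mold on its board and the lid standing open.

```bash
python3 - <<'E'
from plant import robot
print(robot.close_job())
E
```

```text
the job is handed in; nothing more can be done
None
```

I handed the job in at about 52 s of the 210 s allowed, with every step done; no verdict was reported.

- **Clearing the lid:** I laid the mold block flat on the plywood board and put the one punch present in the punch tray.
- **Opening the dryer:** I slid the catch to its stop, where the force reached 17 N. I then pressed the release button about 5 mm, and the lid swung open and stayed open.
- **Bangles:** I moved both bangles present to the felt-lined tray. The basket was empty in the last top view.

**Last checks:**
- The final pictures show both bangles lying flat and apart, the punch in its tray, the mold on the board and the lid open. The bystanders look unmoved.
- The second bangle ended up about 3 cm from where I let it go, probably knocked aside. It sits at about (+29, +53) mm in the tray frame, inside the 60 mm limit but close to or touching the tray wall, and I left it there.
- My checks on whether that bangle lies flat disagreed. A free fit to its outline in the wrist picture suggested a tilt of about 0.18 rad, over the 0.12 limit, and fits to the side picture failed. A flat-ring outline drawn over the same wrist picture matched both bangles evenly, so I took it as flat.

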